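Clamp the board, run the tester, put the tools away

TASK

Clamp the circuit board: set the wing nut on the fixture's stud, turn it backward until it drops into the thread start, then forward until it is fully down on its seat. Then start the tester by pressing its keys fully down, one at a time and letting each come up again: first the oblong key, then the square one, then the round one. Every loose tool on the bench (ratchet, pliers, nut driver) must end up lying flush in its own shaped cutout of the tool tray; do not disturb the meter, the wire spool or the parts bin.

Things in the scene. Friction and masses are not known exactly. Their poses are not given: they have to be found in the camera images.
- fixture: the clamp fixture: aluminium block 130 x 130 x 18 mm, with a green circuit board under a steel strap that runs along the fixture's y. A threaded stud stands up from its middle. After the drop some 140 degrees clockwise takes the nut to the seat; it sinks by its own weight if turned by fingers standing loosely (2 mm each side) round its fin; in a tight grip it must be followed down. Fixed. Origin: centre of the underside
- seat (a point): centre of the round steel seat (46 mm across, 32 mm above the bench) round the foot of the stud: the face the nut's underside must come down on. z up
- stud_tip (a point): tip of the fixed upright stud, 36.5 mm above the seat: a blunt nose 15 mm thick that tapers to 9 mm over the last 4 mm, standing on the thread's top (24 mm across)
- crown (a point): centre of the thread's top, 32.5 mm above the seat. Coarse greased right-hand three-start thread, 24 mm down per turn. Its top is flat except for three start gaps of 40 degrees, 120 degrees apart; at the clockwise end of each flat is a blunt stop 2.2 mm high. The angle of the gaps about the stud differs each time and is not reported
- nut: brass wing nut, 58.5 mm tall, 140 g, upright on the bench. Hub 35 mm across (38 at the foot), 40.5 mm tall, closed on top; bore 26.6 mm, flared to 32 at the mouth, with 3 lugs inside, 16 mm above the underside. Origin: centre of the underside; x along the fin. Set on the stud, the lugs rest on the crown: underside 16.5 mm above the seat (18.7 if on the stops); turned clockwise from there it jams on the stops
- fin (a point): middle of the nut's fin, an upright flat grip 50 mm long (nut's x), 10 mm thick (y), 40.5 to 58.5 mm above the underside. Counter-clockwise turning by up to 95 degrees finds the start gaps: if not held up, the nut drops 5 to 8 mm (underside then 8.5 to 11.5 mm above the seat); set down by chance over the gaps it drops at once. Some 25 degrees further back a stop blocks it
- tester: the tester: grey box 70 (x) x 180 (y) x 30 mm, with three key modules in a row along its y, 54 mm apart; which key is in which place changes. Fixed. Origin: centre of the underside
- tray: black tool tray, 160 (x) x 222 (y) x 13 mm, with three shaped cutouts side by side along its y, 72 mm apart, 9 mm deep (grey floor 4 mm above the bench), 2 mm wider than the tool on every side. In each cutout the tool lies with its x axis along the tray's +x. Fixed. Origin: centre of the underside
- ratchet: steel ratchet, 20 mm thick, lying flat: straight handle 18 mm wide from x = -62 to 18 mm, round head 34 mm across centred at x = 35 mm. Origin: on the underside, x forward from handle to head; balances near x = -3 mm. May be absent
- pliers: pliers, 20 mm thick, lying flat: steel joint block 24 mm wide from x = -10 to 22 mm, jaws 16 mm wide to x = 60 mm, two black handles spreading to 50 mm wide at x = -64 mm. Origin: on the underside, x forward to the jaws; balances near x = 2 mm. May be absent
- driver: nut driver, lying: black handle 24 mm wide and thick from x = -60 to 8 mm, steel shaft 12 mm thick (15 mm at its end) on to x = 62 mm, 12 mm above the underside. Origin: on the underside, x forward to the shaft's tip; balances near x = -16 mm. May be absent
- slot_ratchet (a point): floor of the ratchet's cutout (wide round-headed end to tray +x): where the ratchet's origin comes to lie, same axes
- slot_pliers (a point): floor of the pliers' cutout (the middle one): where the pliers' origin comes to lie, same axes
- slot_driver (a point): floor of the driver's cutout (narrow end to tray +x): where the driver's origin comes to lie, same axes
- multimeter: grey hand-held meter, 150 x 75 x 32 mm, a bystander
- spool: copper wire spool, 64 mm across, 50 mm tall, a bystander
- parts_bin: open grey bin, 60 x 80 x 45 mm, a bystander
- key_bar (a joint): travel of the white oblong key, 14 x 34 mm: 0 up, 0.006 m fully down; springs back; it counts as pressed from 4 mm, and takes about 5 N to press fully
- key_bar_top (a point): middle of the top of the white oblong key, 14 x 34 mm, 48 mm above the bench when up; the key goes straight down
- key_square (a joint): travel of the white square key, 22 mm: 0 up, 0.006 m fully down; springs back; it counts as pressed from 4 mm, and takes about 5 N to press fully
- key_square_top (a point): middle of the top of the white square key, 22 mm, 48 mm above the bench when up; the key goes straight down
- key_round (a joint): travel of the white round key, 24 mm across: 0 up, 0.006 m fully down; springs back; it counts as pressed from 4 mm, and takes about 5 N to press fully
- key_round_top (a point): middle of the top of the white round key, 24 mm across, 48 mm above the bench when up; the key goes straight down
Not all that is in view belongs to the job. What is shaped like the driver but purple is not meant. Several things have the shape of the nut; the one meant has the colours described above.

How it is judged (in metres and radians):
On the way, in this order (a step that is already met when the one before it is completed fails the run):
1. the nut has dropped into the thread start on the stud (z of nut in the frame of seat between 0.003 and 0.0128 m and horizontal distance between nut and seat below 0.004 m and angle between nut's own z axis and vertical below 0.15 rad), for 0.1 s.
2. the nut is run down onto its seat (z of nut in the frame of seat between -0.003 and 0.0015 m and horizontal distance between nut and seat below 0.004 m and angle between nut's own z axis and vertical below 0.1 rad), for 0.2 s.
3. the oblong key is pressed, alone (value of joint key_bar above 0.004 m and value of joint each of key_square, key_round below 0.0015 m), for 0.04 s.
4. the square key is pressed, alone (value of joint key_square above 0.004 m and value of joint each of key_bar, key_round below 0.0015 m), for 0.04 s.
5. the round key is pressed, alone (value of joint key_round above 0.004 m and value of joint each of key_bar, key_square below 0.0015 m), for 0.04 s.
At the end, for the whole second after the job is handed in: The nut is down on its seat (underside within 1.5 mm of it, upright, on the stud); all keys are up; every tool that is present lies at rest in its own cutout, its underside within 2.5 mm of the cutout's floor, within 6 mm of its place, not tilted (all of step 2 and linear speed of each of nut, ratchet, pliers, driver below 0.02 m/s and value of joint each of key_bar, key_square, key_round below 0.0015 m and horizontal distance between ratchet and slot_ratchet below 0.006 m and z of ratchet in the frame of slot_ratchet below 0.0025 m and angle between each of ratchet, pliers, driver's own z axis and vertical below 0.08 rad and angle between the x axis of each of ratchet, pliers, driver and the x axis of tray, either way round below 0.15 rad and horizontal distance between pliers and slot_pliers below 0.006 m and z of pliers in the frame of slot_pliers below 0.0025 m and horizontal distance between driver and slot_driver below 0.006 m and z of driver in the frame of slot_driver below 0.0025 m); the robot touches nothing.
It fails at once if the multimeter is shoved aside or tipped (distance of multimeter from where it was at the start of the episode above 0.03 m or angle between multimeter's own z axis and vertical above 0.4 rad).
It fails at once if the spool is shoved aside or tipped (distance of spool from where it was at the start of the episode above 0.03 m or angle between spool's own z axis and vertical above 0.4 rad).
It fails at once if the parts bin is shoved aside or tipped (distance of parts_bin from where it was at the start of the episode above 0.03 m or angle between parts_bin's own z axis and vertical above 0.4 rad).
It fails at once if two keys of the tester are held down together (value of joint each of key_bar, key_square above 0.003 m or value of joint each of key_bar, key_round above 0.003 m or value of joint each of key_square, key_round above 0.003 m).
Of ratchet, pliers, driver only 2 to 3 are there at a start; the rules pass over those that are not, and their reading is None.
At some moment in a run one of ratchet, pliers, driver may be knocked a few centimetres aside while the robot is not near it.
It also fails if it takes over 208 s, if anything falls off the work surface, if the arm or the gripper's body presses on something with over 40 N, if the wrist force passes 120 N, or if a joint passes its speed limit or range.

ROBOT

A 6-joint arm with a two-finger parallel gripper is mounted at the origin on the work surface. World frame = base frame: x ahead of the robot, y to its left, z up, the work surface at z = 0. Lengths are in mm, angles in rad, forces in N, time in s.
With the tool pointing down it reaches from about 325 to 850 mm from the base axis. Payload 15.5 kg.
Tool frame: the origin (TCP) lies midway between the tips of the shut fingers; the grasp point (between the pads) lies 19 mm behind it; z points along the fingers, y is the direction in which the jaws open and shut (so a half turn about z gives the same grasp; the last joint's range is limited). The gripper opens to 91 mm and grips with 3 to 60 N. Pads are 32 mm wide; open, the fingers measure 118 mm over their backs; the gripper's body (76 mm by 178 mm) begins 60 mm behind the grasp point.
Start: joints at [-1.218, 0.494, 1.345, -0, 1.302, -0.096], TCP at [271.179, -563.106, 213.915] pointing down, gripper open.
Joint ranges: [-2.91, 2.91], [-0.82, 2.16], [0.22, 2.67], [-1.22, 4.37], [0.12, 2.79], [-3.08, 3.08]. Speed limits (rad/s): [1.89, 1.89, 2.57, 3.01, 3.01, 3.01].

INTERFACE

Orientations are given as a unit quaternion [x, y, z, w].
In Python, from workcell import r, imaging, order gives the robot as it stands.
- The arm moves only by the tool carry_out, never from a script. Its argument "plan" is a list of rows, each an object of numbers: "fingers": the finger opening in cm, from 0 to 9.12; "dx", "dy", "dz": the shift along the tool's x, y, z in cm; "wx", "wy", "wz": the turn, a rotation vector about the tool's x, y, z in degrees. A call has 1 to 5 rows; each row shifts and turns the commanded pose from where the row before left it, along the tool's axes as they then stand; what a row does not reach is not made up. A row lasts 1/12 s, in which the tool goes at most 41.7 mm and 7.16 degrees, less where a joint would pass 70% of its speed; a pose out of reach is approached as far as the arm can. A call is refused whole if a number of a shift passes 4.17 or a number of a turn 7.16, either way. A call with a gripper value outside its range is refused whole. The fingers move at their own pace and stop on an object; "newtons" is the grip in N (left out, the last holds). Time passes only in rows, so rows that do not move let the fingers close. It gives the time, the measured TCP pose, the force and the opening at its end, in the units of the state.
- r.get_obs(): the state, without advancing time (a new reading comes with each control period).
- imaging.capture(name): name is "scene" or "top" or "wrist"; returns a dict with "frame" (400x640x3 uint8, red, green, blue), "fx", "fy", "cx", "cy" (pixels), "distortion" ([k1, k2, p1, p2, k3] as OpenCV has them; the pictures are not rectified), "rvec" (rotation vector, rad) and "tvec" (3), from world to camera coordinates, as OpenCV has them; the wrist camera has in their place "mount" (4x4, takes a point from camera to tool coordinates, whose origin is the TCP and whose axes are the flange's). Camera axes: x right, y down, z forward; pixel columns grow to the right and rows downward; lengths in mm; the calibration is good to about 2 mm. A picture is of the moment at which its call begins: read the wrist's pose just before it. There is no depth.
- order.finish_job(): hands the job in, once; it reports no verdict.
The state is a dict: "time_s": time; "q": joint angles; "qd": joint speeds; "tau": joint torques, N m; "tool_pos": TCP position; "orientation": TCP orientation; "contact_force": force on the tool from outside, world axes, zero at the start; "moment": the same for the moment, N m; "gripper_width": opening from 0.0 (shut) to 1.0 (fully open).
Only numpy, scipy, OpenCV 4.12 (cv2) and the standard library are available. Lean on these libraries where they do the work, as an engineer would, in place of code of your own. Each camera call takes 0.05 s, during which the arm holds its last target.

## Working session

There is one attempt and no reset: what is moved stays moved. The work goes in short steps, Python scripts to look and compute and a tool call to move; the robot and the scene stay as the last step left them, time stands still between calls to the robot, and variables do not carry over. Pictures are saved under pics/ and viewed, and the job is handed in when it is done.

Besides the shell and the picture viewer there is one more tool, called after "Call:" as a command line: name --argument value ..., lists and objects as JSON in quotes. carry_out: Moves the arm, as the interface text tells. Its arguments: {"type":"object","properties":{"plan":{"type":"array"},"newtons":{"type":"number"}},"required":["plan"]}

```bash
ls; mkdir -p pics; python3 - <<'E'
from workcell import r, imaging, order
import cv2
print(r.get_obs())
for n in ["scene","top","wrist"]:
    c=imaging.capture(n); cv2.imwrite(f"pics/{n}0.png",c["frame"][:,:,::-1])
    print({k:v for k,v in c.items() if k!="frame"})
E
```

```text
pics
{'time_s': 0.0, 'q': array([-1.21750792e+00,  4.94169412e-01,  1.34613503e+00,  1.26235600e-05,
        1.30247015e+00, -9.55010167e-02]), 'qd': array([ 7.01586693e-05,  2.70965959e-03,  1.42949389e-03,  2.67863684e-04,
       -2.40714201e-03, -6.54557048e-04]), 'tau': array([-1.35588230e-03, -8.78828931e+01, -3.81861806e+01,  7.05777970e-02,
        5.32452681e-02, -6.30874092e-05]), 'tool_pos': array([ 271.04897079, -562.75478549,  213.34549613]), 'orientation': array([ 9.74929175e-01,  2.22514616e-01, -6.99269475e-05, -5.86848590e-04]), 'contact_force': array([-1.14783541, -0.05206552, -0.3479417 ]), 'moment': array([ 0.05855817,  0.00166428, -0.01604079]), 'gripper_width': 0.9976789592171067}
{'fx': 362.63890070017254, 'fy': 362.63890070017254, 'cx': 325.7831199331302, 'cy': 196.51262122371193, 'distortion': array([-0.08545113,  0.        ,  0.        ,  0.        ,  0.        ]), 'rvec': array([ 2.05802989,  0.94528744, -0.48843708]), 'tvec': array([-343.13829018, -201.32708213, 1440.2981633 ])}
{'fx': 375.2280408665407, 'fy': 375.2280408665407, 'cx': 321.4154832459977, 'cy': 194.14542866171973, 'distortion': array([-0.05869133,  0.        ,  0.        ,  0.        ,  0.        ]), 'rvec': array([ 1.97271186, -2.23705099,  0.2517277 ]), 'tvec': array([ 47.2347533 , 576.77064225, 824.61951026])}
{'fx': 328.1215113968396, 'fy': 328.1215113968396, 'cx': 324.21290007175855, 'cy': 203.80082616010108, 'distortion': array([0.00560243, 0.        , 0.        , 0.        , 0.        ]), 'mount': array([[-4.97921702e-04, -9.70795952e-01, -2.39906172e-01,
         6.74555382e+01],
       [ 9.99999830e-01, -4.10557232e-04, -4.14138237e-04,
         5.31555596e-01],
       [ 3.03548510e-04, -2.39906337e-01,  9.70795992e-01,
        -1.71716226e+02],
       [ 0.00000000e+00,  0.00000000e+00,  0.00000000e+00,
         1.00000000e+00]])}
```

View pics/scene0.png

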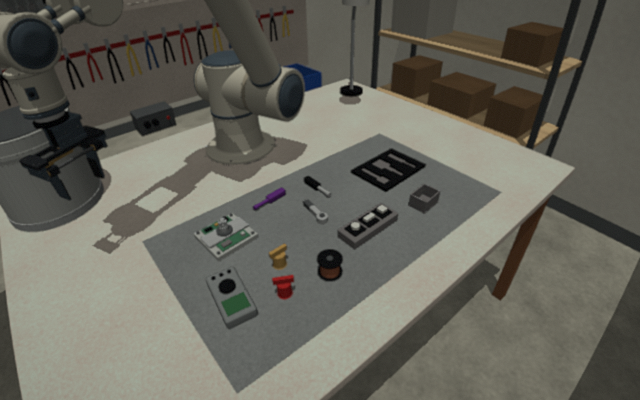

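View pics/top0.png

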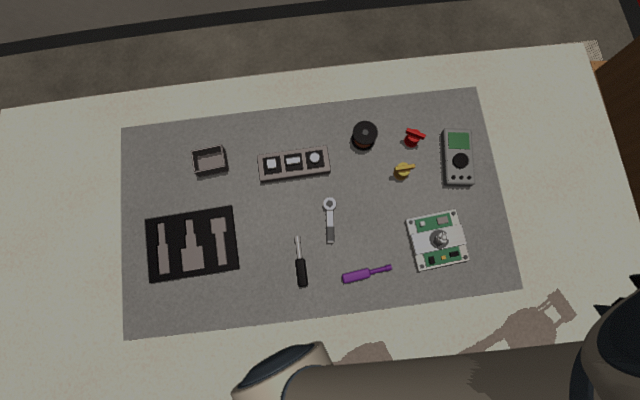

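View pics/wrist0.png

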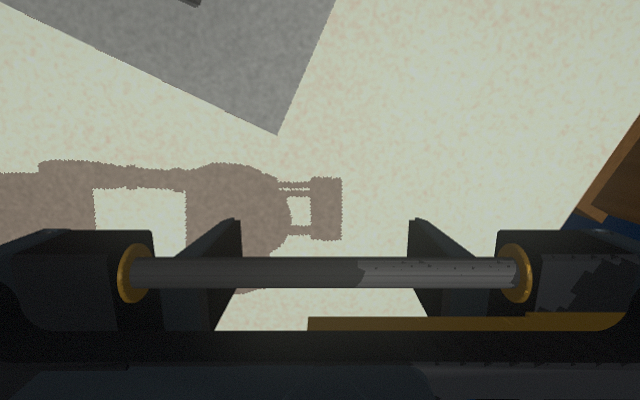

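```bash
cat > h.py <<'E'
from workcell import r, imaging, order
import cv2, numpy as np
from scipy.spatial.transform import Rotation as Ro
def pose():
    o=r.get_obs(); return np.array(o['tool_pos']),Ro.from_quat(o['orientation']).as_matrix(),o
def cap(n,save=None):
    p,R,o=pose(); c=imaging.capture(n); c['img']=c['frame'][:,:,::-1].copy()
    c['K']=np.array([[c['fx'],0,c['cx']],[0,c['fy'],c['cy']],[0,0,1]])
    if n=='wrist':
        M=c['mount']; c['Rcw']=R@M[:3,:3]; c['C']=R@M[:3,3]+p
    else:
        Rw=cv2.Rodrigues(c['rvec'])[0]; c['Rcw']=Rw.T; c['C']=-Rw.T@c['tvec']
    if save: cv2.imwrite(save,c['img'])
    return c
def ray(c,px,z):
    px=np.array(px,float).reshape(-1,1,2)
    n=cv2.undistortPoints(px,c['K'],c['distortion']).reshape(-1,2)
    d=np.c_[n,np.ones(len(n))]@c['Rcw'].T
    return c['C']+d*((z-c['C'][2])/d[:,2])[:,None]
def proj(c,P):
    rv=cv2.Rodrigues(c['Rcw'].T)[0]; t=-c['Rcw'].T@c['C']
    return cv2.projectPoints(np.array(P,float).reshape(-1,3),rv,t,c['K'],c['distortion'])[0].reshape(-1,2)
def yaw(R): return np.degrees(np.arctan2(R[1,0],R[0,0]))
def go(target,yawdeg=None):
    """print tool-frame shift (cm) to target; yaw = world angle of tool x"""
    p,R,o=pose(); d=R.T@(np.array(target)-p)/10
    print('t',round(o['time_s'],2),'pos',p.round(1),'yaw',round(yaw(R),2),'shift cm',d.round(2),end=' ')
    if yawdeg is not None:
        e=(yawdeg-yaw(R)+180)%360-180
        print('turn wz',round(-e,2),end=' ')
        a=np.radians(yawdeg);x=np.array([np.cos(a),np.sin(a),0]);z=np.array([0,0,-1.]);Rt=np.c_[x,np.cross(z,x),z]
        print('rotvec',np.degrees(Ro.from_matrix(R.T@Rt).as_rotvec()).round(2),'shift in new frame',(Rt.T@(np.array(target)-p)/10).round(2),end='')
    print(' grip',round(o['gripper_width']*91.2,1),'F',o['contact_force'].round(1),'q',o['q'].round(2))
E
python3 - <<'E'
from h import *
c=cap('top')
for n,px,z in [('fixture stud',(440,238),68),('brass nut',(403,170),58),('red nut',(414,136),58),('ratchet head',(330,203),20),('ratchet tail',(331,242),20),('driver tail',(303,286),24),('driver tip',(298,237),18),('purple',(367,273),20),('tester',(293,163),48),('tray',(192,243),13),('bin',(210,160),45),('spool',(364,134),50),('meter',(457,158),32)]:
    print(n,ray(c,px,z).round(0))
p,R,o=pose();print(R.round(3))
cv2.imwrite('pics/crop1.png',cv2.resize(c['img'][110:300,270:490],None,fx=3.6,fy=3.1,interpolation=cv2.INTER_CUBIC))
E
```

```text
fixture stud [[ 440. -285.   68.]]
brass nut [[ 615. -230.   58.]]
red nut [[ 698. -273.   58.]]
ratchet head [[563. -45.  20.]]
ratchet tail [[467. -35.  20.]]
driver tail [[372.  44.  24.]]
driver tip [[490.  43.  18.]]
purple [[ 383. -110.   20.]]
tester [[669.  34.  48.]]
tray [[507. 305.  13.]]
bin [[704. 239.  45.]]
spool [[ 722. -151.   50.]]
meter [[ 636. -379.   32.]]
[[ 0.901  0.434 -0.   ]
 [ 0.434 -0.901  0.001]
 [ 0.    -0.001 -1.   ]]
```

View pics/crop1.png

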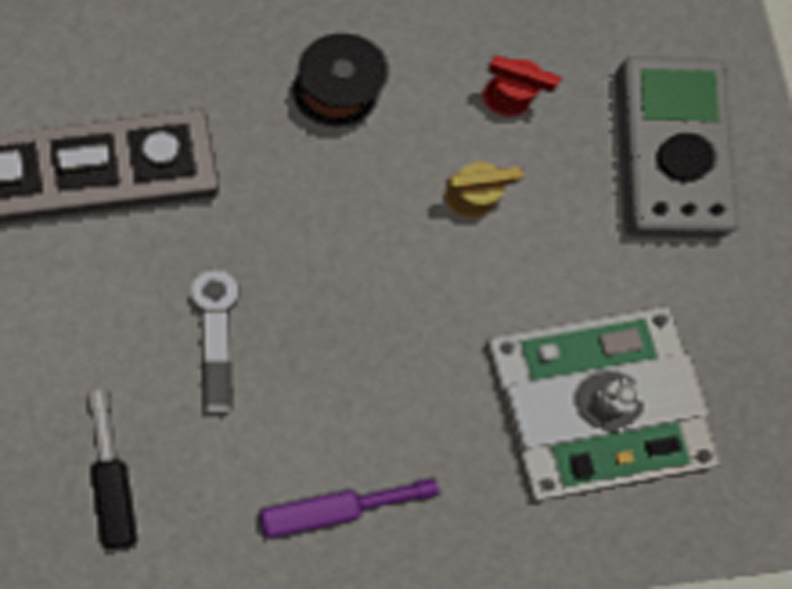

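```bash
python3 - <<'E'
from h import *
go([615,-275,190],85)
E
```

```text
t 0.2 pos [ 271.1 -562.9  213.5] yaw 25.72 shift cm [ 43.48 -11.01   2.37] turn wz -59.28 rotvec [-4.000e-02 -3.000e-02 -5.928e+01] shift in new frame [31.68 31.75  2.35] grip 91.4 F [ 0.7 -0.2 -0.5] q [-1.22  0.49  1.35 -0.    1.3  -0.1 ]
```

Call:
carry_out --plan '[{"wz": -7.1},{"wz": -7.1},{"wz": -7.1},{"wz": -7.1},{"wz": -7.1}]'

```text
schema error: expected keys fingers, dx, dy, dz, wx, wy, wz
```

Call:
carry_out --plan '[{"wz": -7.1},{"wz": -7.1},{"wz": -7.1},{"wz": -2.5,"dx": 2.6,"dy": 2.6},{"dx": 2.8,"dy": 2.8}]'

```text
schema error: expected keys fingers, dx, dy, dz, wx, wy, wz
```

Call:
carry_out --plan '[{"dx": 2.8,"dy": 2.8},{"dx": 2.8,"dy": 2.8},{"dx": 2.8,"dy": 2.8},{"dx": 2.8,"dy": 2.8},{"dx": 2.8,"dy": 2.8}]'

```text
schema error: expected keys fingers, dx, dy, dz, wx, wy, wz
```

Call:
carry_out --plan '[{"dx": 2.8,"dy": 2.8},{"dx": 2.8,"dy": 2.8},{"dx": 2.8,"dy": 2.8,"dz": 1},{"dx": 2.8,"dy": 2.8,"dz": 1.3},{}]'

```text
schema error: expected keys fingers, dx, dy, dz, wx, wy, wz
```

```bash
python3 - <<'E'
from h import *
c=cap('wrist','pics/w1.png'); go([615,-275,190],85)
E
```

```text
t 0.25 pos [ 271.1 -562.9  213.7] yaw 25.71 shift cm [ 43.48 -11.02   2.37] turn wz -59.29 rotvec [-3.000e-02 -2.000e-02 -5.929e+01] shift in new frame [31.68 31.75  2.37] grip 91.1 F [ 0.3 -0.4  0.4] q [-1.22  0.49  1.35  0.    1.3  -0.1 ]
```

View pics/w1.png

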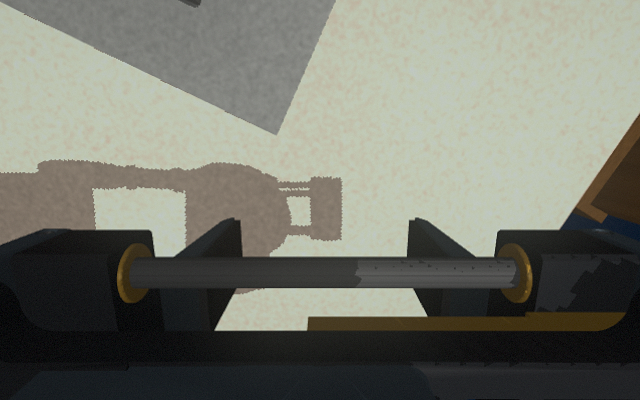

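Call:
carry_out --plan '[{"fingers": 9,"dx": 0,"dy": 0,"dz": 0,"wx": 0,"wy": 0,"wz": -7.1},{"fingers": 9,"dx": 0,"dy": 0,"dz": 0,"wx": 0,"wy": 0,"wz": -7.1},{"fingers": 9,"dx": 0,"dy": 0,"dz": 0,"wx": 0,"wy": 0,"wz": -7.1},{"fingers": 9,"dx": 0,"dy": 0,"dz": 0,"wx": 0,"wy": 0,"wz": -7.1},{"fingers": 9,"dx": 0,"dy": 0,"dz": 0,"wx": 0,"wy": 0,"wz": -7.1}]'

```text
time_s: 0.67
tool_pos: [271.1, -563.0, 213.8]
orientation: [0.859, 0.512, 0.0, -0.0]
contact_force: [0.1, 0.6, 0.4]
gripper_width: 0.987
```

Call:
carry_out --plan '[{"fingers": 9,"dx": 0,"dy": 0,"dz": 0,"wx": 0,"wy": 0,"wz": -7.1},{"fingers": 9,"dx": 0,"dy": 0,"dz": 0,"wx": 0,"wy": 0,"wz": -7.1},{"fingers": 9,"dx": 0,"dy": 0,"dz": 0,"wx": 0,"wy": 0,"wz": -7.1},{"fingers": 9,"dx": 2.6,"dy": 2.6,"dz": 0,"wx": 0,"wy": 0,"wz": -2.5},{"fingers": 9,"dx": 2.8,"dy": 2.8,"dz": 0,"wx": 0,"wy": 0,"wz": 0}]'

```text
time_s: 1.08
tool_pos: [330.1, -515.9, 213.7]
orientation: [0.737, 0.676, -0.0, 0.0]
contact_force: [1.3, 1.0, 0.0]
gripper_width: 0.99
```

Call:
carry_out --plan '[{"fingers": 9,"dx": 2.8,"dy": 2.8,"dz": 0,"wx": 0,"wy": 0,"wz": 0},{"fingers": 9,"dx": 2.8,"dy": 2.8,"dz": 0,"wx": 0,"wy": 0,"wz": 0},{"fingers": 9,"dx": 2.8,"dy": 2.8,"dz": 0,"wx": 0,"wy": 0,"wz": 0},{"fingers": 9,"dx": 2.8,"dy": 2.8,"dz": 0,"wx": 0,"wy": 0,"wz": 0},{"fingers": 9,"dx": 2.8,"dy": 2.8,"dz": 0,"wx": 0,"wy": 0,"wz": 0}]'

```text
time_s: 1.5
tool_pos: [483.5, -386.4, 213.9]
orientation: [0.737, 0.676, -0.0, -0.0]
contact_force: [0.4, -0.4, -0.0]
gripper_width: 0.988
```

Call:
carry_out --plan '[{"fingers": 9,"dx": 2.8,"dy": 2.8,"dz": 0,"wx": 0,"wy": 0,"wz": 0},{"fingers": 9,"dx": 2.8,"dy": 2.8,"dz": 0,"wx": 0,"wy": 0,"wz": 0},{"fingers": 9,"dx": 2.8,"dy": 2.8,"dz": 1,"wx": 0,"wy": 0,"wz": 0},{"fingers": 9,"dx": 2.8,"dy": 2.8,"dz": 1.3,"wx": 0,"wy": 0,"wz": 0},{"fingers": 9,"dx": 0,"dy": 0,"dz": 0,"wx": 0,"wy": 0,"wz": 0}]'

```text
time_s: 1.92
tool_pos: [607.2, -280.7, 188.4]
orientation: [0.736, 0.677, 0.001, -0.001]
contact_force: [-0.1, 1.7, -1.0]
gripper_width: 0.986
```

```bash
python3 - <<'E'
from h import *
go([615,-275,190],85);c=cap('wrist','pics/w2.png')
E
```

```text
t 1.92 pos [ 607.2 -280.7  188.4] yaw 85.26 shift cm [ 0.63  0.73 -0.16] turn wz 0.26 rotvec [-0.06 -0.14  0.26] shift in new frame [ 0.64  0.73 -0.16] grip 89.9 F [-0.1  1.7 -1. ] q [-0.52  0.58  1.26  0.    1.31 -0.44]
```

View pics/w2.png

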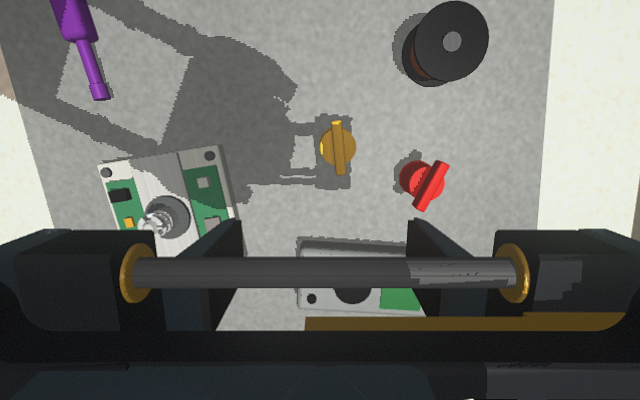

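```bash
python3 - <<'E'
from h import *
go([615,-275,190],85);c=cap('wrist')
cv2.imwrite('pics/w2c.png',cv2.resize(c['img'][100:200,280:400],None,fx=6,fy=6,interpolation=cv2.INTER_CUBIC))
cv2.imwrite('pics/w2d.png',cv2.resize(c['img'][140:260,90:260],None,fx=4.6,fy=4.6,interpolation=cv2.INTER_CUBIC))
print(proj(c,[[607,-280.7,188]]))
E
```

```text
t 1.97 pos [ 605.3 -283.   189.2] yaw 85.24 shift cm [ 0.88  0.91 -0.08] turn wz 0.24 rotvec [-0.1  -0.08  0.24] shift in new frame [ 0.88  0.9  -0.08] grip 90.0 F [-0.5 -1.   0.1] q [-0.53  0.58  1.26  0.    1.31 -0.44]
[[326.16957542 241.65693943]]
```

View pics/w2c.png

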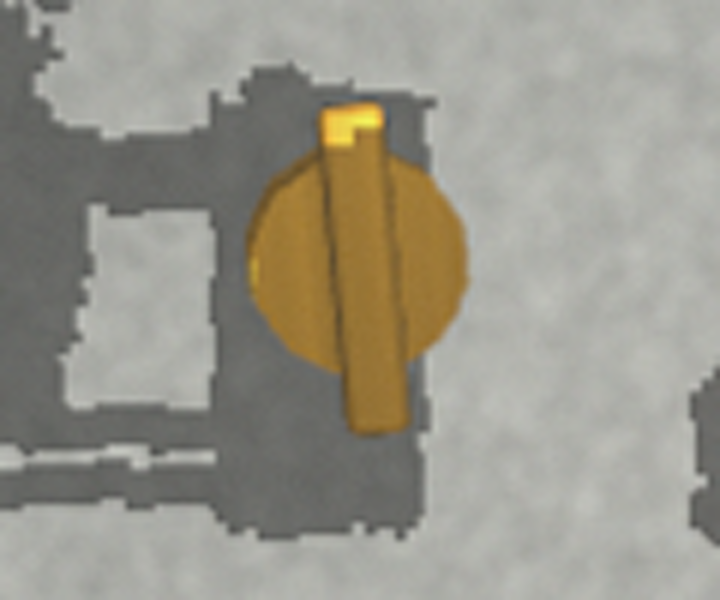

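View pics/w2d.png

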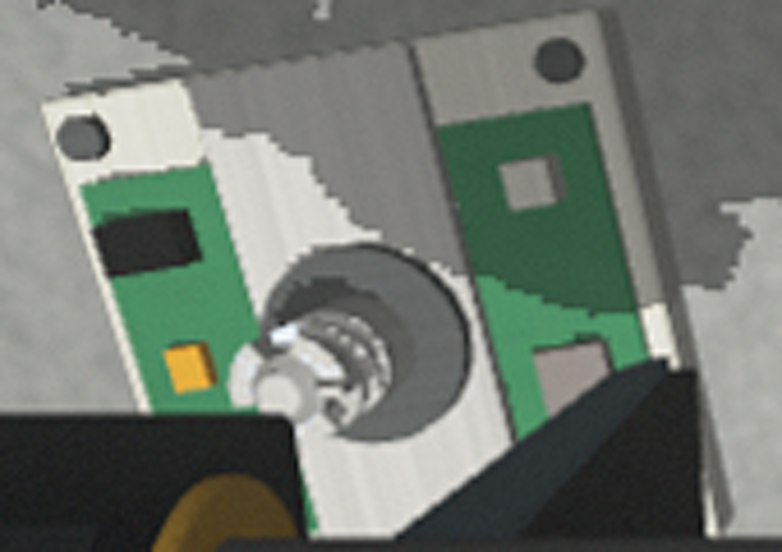

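```bash
python3 - <<'E'
from h import *
go([615,-275,190],85);c=cap('wrist')
e=ray(c,[(280+378/6,100+431/6),(280+352/6,100+106/6)],58.5); print(e, e.mean(0), np.linalg.norm(e[1]-e[0]), np.degrees(np.arctan2(*(e[1]-e[0])[1::-1])))
print('stud tip',ray(c,[(90+285/4.6,140+392/4.6)],68.5))
t=cap('top'); 
print('top stud', ray(t,[(441.5,236)],68.5)); cv2.imwrite('pics/t2.png',cv2.resize(t['img'][150:270,380:490],None,fx=6,fy=5,interpolation=cv2.INTER_CUBIC))
m=e.mean(0); go([m[0],m[1],100],85)
E
```

```text
t 2.02 pos [ 604.2 -284.7  190. ] yaw 85.16 shift cm [ 1.06  1.   -0.  ] turn wz 0.16 rotvec [-0.08 -0.03  0.16] shift in new frame [ 1.06  1.   -0.  ] grip 89.9 F [ 0.1 -0.9 -0.5] q [-0.53  0.58  1.26 -0.    1.31 -0.45]
[[ 623.7005884  -263.55713224   58.5       ]
 [ 623.30058308 -214.67818796   58.5       ]] [ 623.50058574 -239.1176601    58.5       ] 48.880580999095805 90.46887479430956
stud tip [[ 441.72793116 -297.08165187   68.5       ]]
top stud [[ 443.80203684 -288.8871427    68.5       ]]
t 2.12 pos [ 603.2 -286.6  191. ] yaw 85.01 shift cm [4.91 1.61 9.1 ] turn wz 0.01 rotvec [-0.01  0.01  0.01] shift in new frame [4.91 1.61 9.1 ] grip 89.8 F [-0.5  0.1 -0.4] q [-0.53  0.58  1.26 -0.    1.31 -0.45]
```

View pics/t2.png

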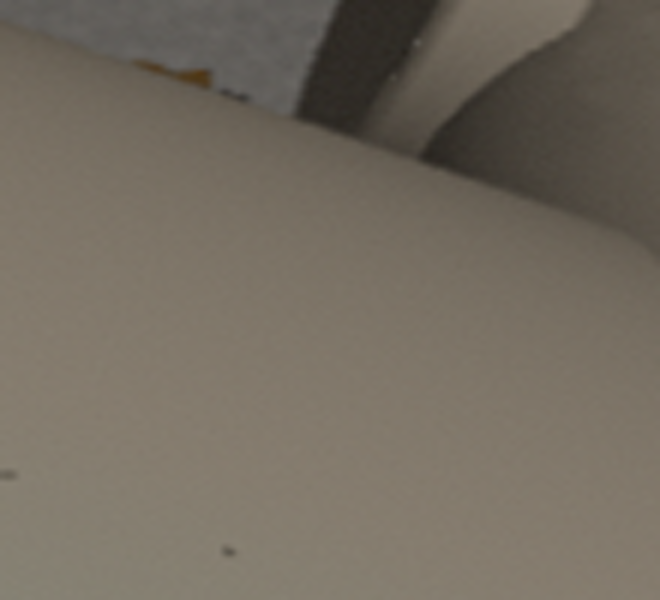

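Call:
carry_out --plan '[{"fingers": 9,"dx": 0,"dy": 0,"dz": 0,"wx": 0,"wy": 0,"wz": -5.4},{"fingers": 9,"dx": 2,"dy": 0.8,"dz": 3,"wx": 0,"wy": 0,"wz": 0},{"fingers": 9,"dx": 2,"dy": 0.8,"dz": 3,"wx": 0,"wy": 0,"wz": 0},{"fingers": 9,"dx": 0,"dy": 0,"dz": 0,"wx": 0,"wy": 0,"wz": 0},{"fingers": 9,"dx": 0,"dy": 0,"dz": 0,"wx": 0,"wy": 0,"wz": 0}]'

```text
time_s: 2.53
tool_pos: [618.1, -246.1, 130.0]
orientation: [0.705, 0.71, -0.0, -0.001]
contact_force: [0.8, -0.7, 0.2]
gripper_width: 0.987
```

Call:
carry_out --plan '[{"fingers": 9,"dx": 0,"dy": 0,"dz": 0,"wx": 0,"wy": 0,"wz": 0},{"fingers": 9,"dx": 0,"dy": 0,"dz": 0,"wx": 0,"wy": 0,"wz": 0},{"fingers": 9,"dx": 0,"dy": 0,"dz": 0,"wx": 0,"wy": 0,"wz": 0},{"fingers": 9,"dx": 0,"dy": 0,"dz": 0,"wx": 0,"wy": 0,"wz": 0}]'

```text
time_s: 2.87
tool_pos: [619.5, -246.9, 132.0]
orientation: [0.705, 0.709, 0.0, 0.001]
contact_force: [0.3, -0.6, -0.0]
gripper_width: 0.988
```

```bash
python3 - <<'E'
from h import *
go([615,-275,190],85);c=cap('wrist','pics/w3.png')
np.save('w3.npy',np.r_[c['C'],c['Rcw'].ravel()])
go([615,-275,190],85)
E
```

```text
t 2.87 pos [ 619.5 -246.9  132. ] yaw 90.37 shift cm [-2.81 -0.46 -5.8 ] turn wz 5.37 rotvec [0.08 0.04 5.37] shift in new frame [-2.83 -0.2  -5.8 ] grip 90.1 F [ 0.3 -0.6 -0. ] q [-0.47  0.63  1.33 -0.    1.18 -0.48]
t 2.92 pos [ 619.4 -246.7  131.7] yaw 90.37 shift cm [-2.83 -0.46 -5.82] turn wz 5.37 rotvec [0.06 0.03 5.37] shift in new frame [-2.85 -0.2  -5.83] grip 89.9 F [-0.1 -0.3  0.1] q [-0.47  0.63  1.33 -0.    1.18 -0.48]
```

View pics/w3.png

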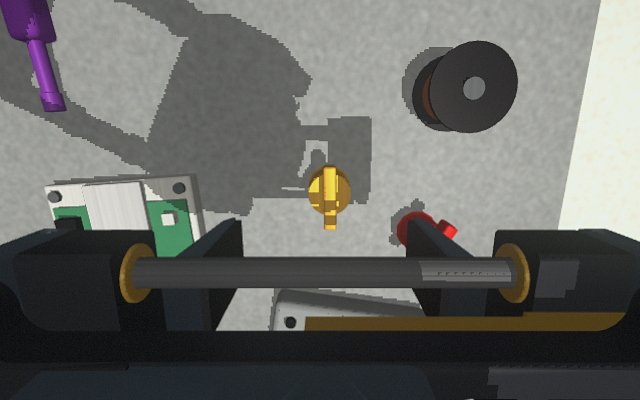

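```bash
python3 - <<'E'
import cv2
i=cv2.imread('pics/w3.png');cv2.imwrite('pics/w3c.png',cv2.resize(i[150:240,290:370],None,fx=8,fy=6.6,interpolation=cv2.INTER_CUBIC))
E
```

```text
(no output)
```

View pics/w3c.png

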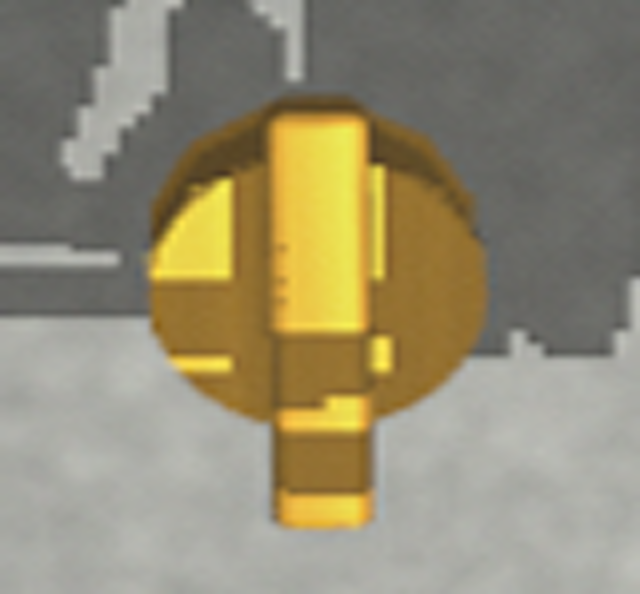

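```bash
python3 - <<'E'
from h import *
c=cap('wrist')
a=np.load('w3.npy');c['C']=a[:3];c['Rcw']=a[3:].reshape(3,3)
e=ray(c,[(330.4,229.7),(329.75,167.1)],58.5); print(e, e.mean(0), np.linalg.norm(e[1]-e[0]), np.degrees(np.arctan2(*(e[1]-e[0])[1::-1])))
m=e.mean(0); go([m[0],m[1],42],90)
E
```

```text
[[ 624.92208534 -261.59771206   58.5       ]
 [ 623.92246292 -212.35098834   58.5       ]] [ 624.42227413 -236.9743502    58.5       ] 49.25686796985757 91.16284449392893
t 2.97 pos [ 619.4 -246.5  131.5] yaw 90.38 shift cm [0.95 0.5  8.95] turn wz 0.38 rotvec [0.05 0.02 0.38] shift in new frame [0.95 0.5  8.95] grip 89.9 F [ 0.8 -0.1 -1.1] q [-0.47  0.63  1.33  0.    1.18 -0.47]
```

Call:
carry_out --plan '[{"fingers": 4,"dx": 0.95,"dy": 0.5,"dz": 1.5,"wx": 0,"wy": 0,"wz": -0.8},{"fingers": 4,"dx": 0,"dy": 0,"dz": 0,"wx": 0,"wy": 0,"wz": 0},{"fingers": 4,"dx": 0,"dy": 0,"dz": 0,"wx": 0,"wy": 0,"wz": 0},{"fingers": 4,"dx": 0,"dy": 0,"dz": 0,"wx": 0,"wy": 0,"wz": 0},{"fingers": 4,"dx": 0,"dy": 0,"dz": 0,"wx": 0,"wy": 0,"wz": 0}]' --newtons 20

```text
time_s: 3.38
tool_pos: [624.4, -236.9, 116.5]
orientation: [0.7, 0.714, 0.0, 0.0]
contact_force: [0.2, -0.9, 0.2]
gripper_width: 0.656
```

Call:
carry_out --plan '[{"fingers": 4,"dx": 0,"dy": 0,"dz": 2,"wx": 0,"wy": 0,"wz": 0},{"fingers": 4,"dx": 0,"dy": 0,"dz": 2,"wx": 0,"wy": 0,"wz": 0},{"fingers": 4,"dx": 0,"dy": 0,"dz": 0,"wx": 0,"wy": 0,"wz": 0},{"fingers": 4,"dx": 0,"dy": 0,"dz": 0,"wx": 0,"wy": 0,"wz": 0},{"fingers": 4,"dx": 0,"dy": 0,"dz": 0,"wx": 0,"wy": 0,"wz": 0}]'

```text
time_s: 3.8
tool_pos: [624.7, -236.9, 77.1]
orientation: [0.7, 0.714, 0.0, 0.001]
contact_force: [-0.5, 0.4, 0.6]
gripper_width: 0.441
```

```bash
python3 - <<'E'
from h import *
go([624.4,-237,44],91.2);c=cap('wrist','pics/w4.png')
E
```

```text
t 3.8 pos [ 624.7 -236.9   77.1] yaw 91.2 shift cm [-0.01 -0.04  3.31] turn wz 0.0 rotvec [0.06 0.03 0.  ] shift in new frame [-0.01 -0.03  3.31] grip 40.3 F [-0.5  0.4  0.6] q [-0.45  0.69  1.37  0.    1.08 -0.47]
```

View pics/w4.png

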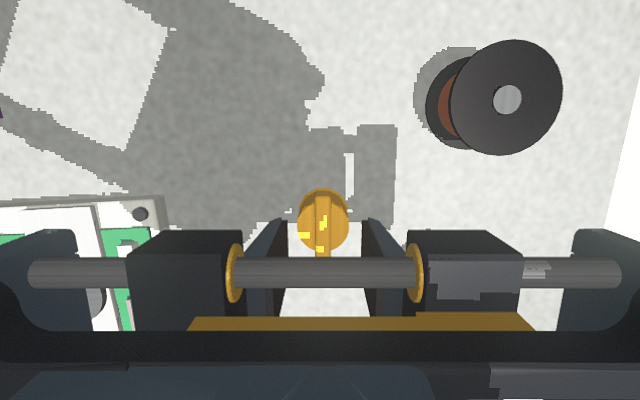

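Call:
carry_out --plan '[{"fingers": 4,"dx": 0,"dy": 0,"dz": 2,"wx": 0,"wy": 0,"wz": 0},{"fingers": 4,"dx": 0,"dy": 0,"dz": 1.3,"wx": 0,"wy": 0,"wz": 0},{"fingers": 4,"dx": 0,"dy": 0,"dz": 0,"wx": 0,"wy": 0,"wz": 0},{"fingers": 0.5,"dx": 0,"dy": 0,"dz": 0,"wx": 0,"wy": 0,"wz": 0},{"fingers": 0.5,"dx": 0,"dy": 0,"dz": 0,"wx": 0,"wy": 0,"wz": 0}]' --newtons 20

```text
time_s: 4.27
tool_pos: [624.6, -236.6, 43.7]
orientation: [0.7, 0.715, 0.0, 0.0]
contact_force: [-0.4, 0.1, -0.5]
gripper_width: 0.322
```

Call:
carry_out --plan '[{"fingers": 0.5,"dx": 0,"dy": 0,"dz": 0,"wx": 0,"wy": 0,"wz": 0},{"fingers": 0.5,"dx": 0,"dy": 0,"dz": 0,"wx": 0,"wy": 0,"wz": 0},{"fingers": 0.5,"dx": 0,"dy": 0,"dz": 0,"wx": 0,"wy": 0,"wz": 0},{"fingers": 0.5,"dx": 0,"dy": 0,"dz": 0,"wx": 0,"wy": 0,"wz": 0},{"fingers": 0.5,"dx": 0,"dy": 0,"dz": 0,"wx": 0,"wy": 0,"wz": 0}]'

```text
time_s: 4.68
tool_pos: [624.5, -236.6, 43.3]
orientation: [0.7, 0.715, 0.0, 0.0]
contact_force: [0.1, 0.1, 5.0]
gripper_width: 0.105
```

```bash
python3 - <<'E'
from h import *
go([624.4,-237,44],91.2)
E
```

```text
t 4.68 pos [ 624.5 -236.6   43.3] yaw 91.21 shift cm [-0.04 -0.01 -0.07] turn wz 0.01 rotvec [0.03 0.02 0.01] shift in new frame [-0.04 -0.01 -0.07] grip 9.6 F [0.1 0.1 5. ] q [-0.45  0.74  1.39 -0.    1.01 -0.47]
```

Call:
carry_out --plan '[{"fingers": 0.5,"dx": 0,"dy": 0,"dz": -2,"wx": 0,"wy": 0,"wz": 0},{"fingers": 0.5,"dx": 0,"dy": 0,"dz": -4,"wx": 0,"wy": 0,"wz": 0},{"fingers": 0.5,"dx": 0,"dy": 0,"dz": -4,"wx": 0,"wy": 0,"wz": 0},{"fingers": 0.5,"dx": 0,"dy": -3,"dz": -1.5,"wx": 0,"wy": 0,"wz": 0},{"fingers": 0.5,"dx": -2,"dy": -3,"dz": -0.5,"wx": 0,"wy": 0,"wz": 0}]'

```text
time_s: 5.1
tool_pos: [566.3, -256.0, 166.3]
orientation: [0.698, 0.716, 0.001, 0.002]
contact_force: [1.2, 0.5, -0.8]
gripper_width: 0.11
```

Call:
carry_out --plan '[{"fingers": 0.5,"dx": -2,"dy": -3,"dz": 0,"wx": 0,"wy": 0,"wz": 0},{"fingers": 0.5,"dx": -2,"dy": -3,"dz": 0,"wx": 0,"wy": 0,"wz": 0},{"fingers": 0.5,"dx": -2,"dy": -3,"dz": 0,"wx": 0,"wy": 0,"wz": 0},{"fingers": 0.5,"dx": -2,"dy": -3,"dz": 0,"wx": 0,"wy": 0,"wz": 0},{"fingers": 0.5,"dx": 0,"dy": 0,"dz": 0,"wx": 0,"wy": 0,"wz": 0}]'

```text
time_s: 5.52
tool_pos: [441.9, -342.9, 162.9]
orientation: [0.701, 0.714, -0.001, -0.001]
contact_force: [1.3, -0.4, -2.2]
gripper_width: 0.105
```

Call:
carry_out --plan '[{"fingers": 0.5,"dx": 0,"dy": 0,"dz": 0,"wx": 0,"wy": 0,"wz": 0},{"fingers": 0.5,"dx": 0,"dy": 0,"dz": 0,"wx": 0,"wy": 0,"wz": 0},{"fingers": 0.5,"dx": 0,"dy": 0,"dz": 0,"wx": 0,"wy": 0,"wz": 0},{"fingers": 0.5,"dx": 0,"dy": 0,"dz": 0,"wx": 0,"wy": 0,"wz": 0},{"fingers": 0.5,"dx": 0,"dy": 0,"dz": 0,"wx": 0,"wy": 0,"wz": 0}]'

```text
time_s: 5.93
tool_pos: [447.1, -339.7, 162.8]
orientation: [0.699, 0.715, 0.0, -0.0]
contact_force: [-1.2, 0.2, -1.5]
gripper_width: 0.109
```

```bash
cat >> h.py <<'E'
def shot(name,crop=None,f=1):
    c=cap('wrist',f'pics/{name}.png'); np.save(name+'.npy',np.r_[c['C'],c['Rcw'].ravel()])
    if crop:
        x0,y0,x1,y1=crop; cv2.imwrite(f'pics/{name}c.png',cv2.resize(c['img'][y0:y1,x0:x1],None,fx=f,fy=f,interpolation=cv2.INTER_CUBIC))
    return c
def back(name):
    M=dict(fx=328.1215113968396,fy=328.1215113968396,cx=324.21290007175855,cy=203.80082616010108)
    a=np.load(name+'.npy'); c=dict(C=a[:3],Rcw=a[3:].reshape(3,3),K=np.array([[M['fx'],0,M['cx']],[0,M['fy'],M['cy']],[0,0,1]]),distortion=np.array([0.00560243,0,0,0,0]),img=cv2.imread(f'pics/{name}.png'))
    return c
E
python3 - <<'E'
from h import *
go([442,-292,165],91.2);c=shot('w5')
E
```

```text
t 5.93 pos [ 447.1 -339.7  162.8] yaw 91.29 shift cm [ 4.78 -0.4  -0.22] turn wz 0.09 rotvec [-0.   -0.01  0.09] shift in new frame [ 4.78 -0.41 -0.22] grip 10.0 F [-1.2  0.2 -1.5] q [-0.76  0.46  1.57  0.    1.11 -0.78]
```

View pics/w5.png

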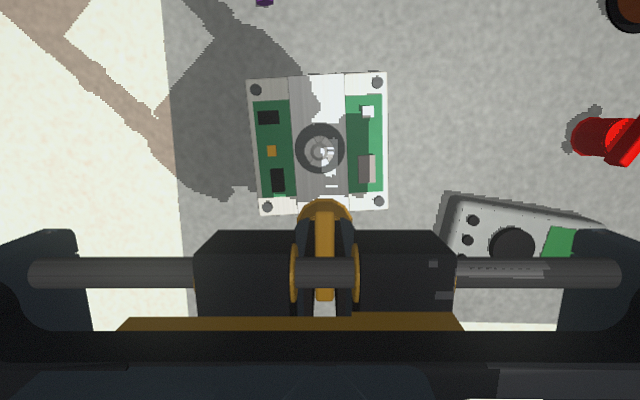

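```bash
python3 - <<'E'
import cv2
i=cv2.imread('pics/w5.png');cv2.imwrite('pics/w5c.png',cv2.resize(i[115:185,285:360],None,fx=9,fy=8,interpolation=cv2.INTER_CUBIC))
E
```

```text
(no output)
```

View pics/w5c.png

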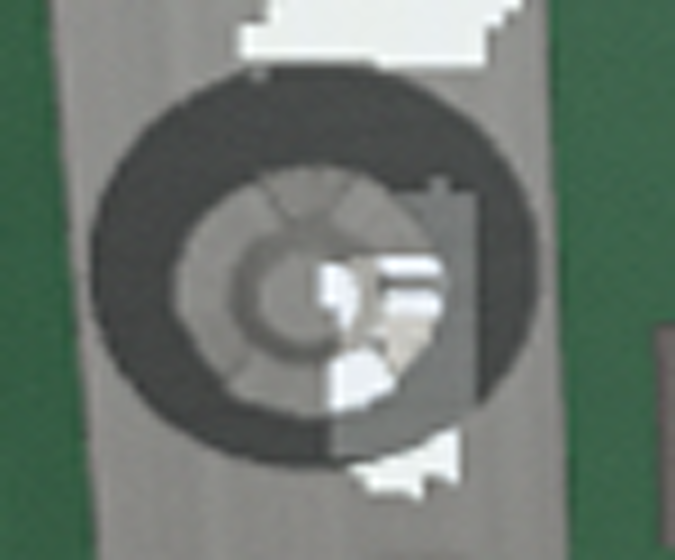

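```bash
python3 - <<'E'
from h import *
c=back('w5')
print(ray(c,[(320,148.1)],32),ray(c,[(319.2,151.5)],64.5),ray(c,[(318.45,152.1)],68.5))
# nut top fin: ends in view
cv2.imwrite('pics/w5d.png',cv2.resize(c['img'][190:310,290:360],None,fx=8,fy=5,interpolation=cv2.INTER_CUBIC))
E
```

```text
[[ 442.59599439 -295.29366862   32.        ]] [[ 442.37333574 -295.64598247   64.5       ]] [[ 441.83486562 -295.80056302   68.5       ]]
```

View pics/w5d.png

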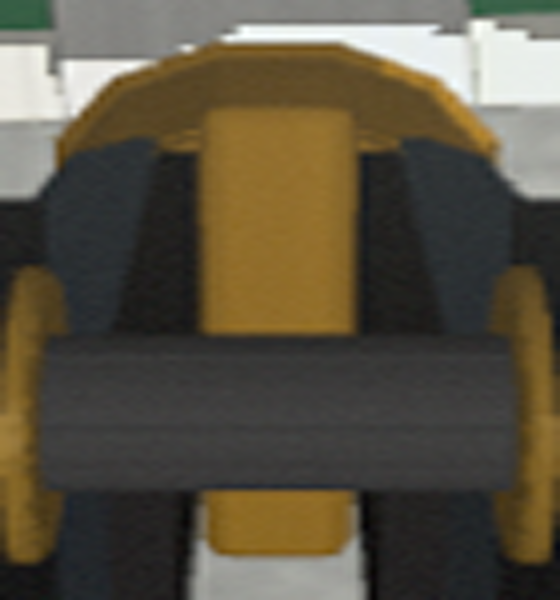

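```bash
python3 - <<'E'
from h import *
c=back('w5')
e=ray(c,[(325,211.5),(324.8,301)],178);print(e,e.mean(0),'TCP 447.1 -339.7',np.linalg.norm(e[1]-e[0]))
go([442.4,-295.6,130],91.2)
E
```

```text
[[ 447.34781218 -315.41092496  178.        ]
 [ 448.34832884 -364.50572949  178.        ]] [ 447.84807051 -339.95832723  178.        ] TCP 447.1 -339.7 49.10499837732346
t 5.98 pos [ 447.  -339.7  162.8] yaw 91.28 shift cm [ 4.42 -0.36  3.28] turn wz 0.08 rotvec [-0.   -0.01  0.08] shift in new frame [ 4.42 -0.37  3.28] grip 9.6 F [ 0.4 -0.3 -1.3] q [-0.76  0.46  1.57  0.    1.11 -0.78]
```

Call:
carry_out --plan '[{"fingers": 0.5,"dx": 2.2,"dy": -0.2,"dz": 0,"wx": 0,"wy": 0,"wz": 0},{"fingers": 0.5,"dx": 2.2,"dy": -0.2,"dz": 1.5,"wx": 0,"wy": 0,"wz": 0},{"fingers": 0.5,"dx": 0,"dy": 0,"dz": 1.5,"wx": 0,"wy": 0,"wz": 0},{"fingers": 0.5,"dx": 0,"dy": 0,"dz": 0,"wx": 0,"wy": 0,"wz": 0},{"fingers": 0.5,"dx": 0,"dy": 0,"dz": 0,"wx": 0,"wy": 0,"wz": 0}]'

```text
time_s: 6.4
tool_pos: [441.6, -296.1, 132.8]
orientation: [0.699, 0.715, -0.0, -0.0]
contact_force: [-0.5, -0.8, -1.6]
gripper_width: 0.112
```

Call:
carry_out --plan '[{"fingers": 0.5,"dx": 0,"dy": 0,"dz": 0,"wx": 0,"wy": 0,"wz": 0},{"fingers": 0.5,"dx": 0,"dy": 0,"dz": 0,"wx": 0,"wy": 0,"wz": 0},{"fingers": 0.5,"dx": 0,"dy": 0,"dz": 0,"wx": 0,"wy": 0,"wz": 0}]'

```text
time_s: 6.65
tool_pos: [441.9, -297.0, 133.6]
orientation: [0.7, 0.714, 0.0, 0.001]
contact_force: [0.5, 0.1, -1.1]
gripper_width: 0.106
```

```bash
python3 - <<'E'
from h import *
go([442,-295.6,95],91.2)
E
```

```text
t 6.65 pos [ 441.9 -297.   133.6] yaw 91.19 shift cm [0.15 0.01 3.86] turn wz -0.01 rotvec [ 0.06  0.05 -0.01] shift in new frame [0.14 0.01 3.86] grip 9.6 F [ 0.5  0.1 -1.1] q [-0.7   0.46  1.67 -0.    1.01 -0.72]
```

Call:
carry_out --plan '[{"fingers": 0.5,"dx": 0.13,"dy": 0,"dz": 1,"wx": 0,"wy": 0,"wz": 0},{"fingers": 0.5,"dx": 0,"dy": 0,"dz": 1,"wx": 0,"wy": 0,"wz": 0},{"fingers": 0.5,"dx": 0,"dy": 0,"dz": 1,"wx": 0,"wy": 0,"wz": 0},{"fingers": 0.5,"dx": 0,"dy": 0,"dz": 0.4,"wx": 0,"wy": 0,"wz": 0},{"fingers": 0.5,"dx": 0,"dy": 0,"dz": 0,"wx": 0,"wy": 0,"wz": 0}]'

```text
time_s: 7.07
tool_pos: [440.9, -294.7, 97.7]
orientation: [0.7, 0.715, -0.0, -0.001]
contact_force: [-1.3, 0.2, -1.8]
gripper_width: 0.108
```

Call:
carry_out --plan '[{"fingers": 0.5,"dx": 0,"dy": 0,"dz": 0,"wx": 0,"wy": 0,"wz": 0},{"fingers": 0.5,"dx": 0,"dy": 0,"dz": 0,"wx": 0,"wy": 0,"wz": 0}]'

```text
time_s: 7.23
tool_pos: [441.6, -295.2, 99.2]
orientation: [0.7, 0.715, -0.0, 0.0]
contact_force: [0.0, 0.1, -1.0]
gripper_width: 0.108
```

Call:
carry_out --plan '[{"fingers": 0.5,"dx": 0,"dy": 0,"dz": 0.2,"wx": 0,"wy": 0,"wz": 0},{"fingers": 0.5,"dx": 0,"dy": 0,"dz": 0.2,"wx": 0,"wy": 0,"wz": 0},{"fingers": 0.5,"dx": 0,"dy": 0,"dz": 0,"wx": 0,"wy": 0,"wz": 0}]'

```text
time_s: 7.48
tool_pos: [441.4, -295.0, 94.7]
orientation: [0.7, 0.715, 0.0, -0.0]
contact_force: [-0.1, 0.4, -1.6]
gripper_width: 0.111
```

```bash
python3 - <<'E'
from h import *
go([442,-295.6,92],91.2)
E
```

```text
t 7.48 pos [ 441.4 -295.    94.7] yaw 91.21 shift cm [-0.06  0.06  0.27] turn wz 0.01 rotvec [-0.   -0.    0.01] shift in new frame [-0.06  0.06  0.27] grip 10.1 F [-0.1  0.4 -1.6] q [-0.7   0.52  1.71  0.    0.91 -0.72]
```

Call:
carry_out --plan '[{"fingers": 0.5,"dx": -0.03,"dy": 0.03,"dz": 0.15,"wx": 0,"wy": 0,"wz": 0},{"fingers": 0.5,"dx": 0,"dy": 0,"dz": 0.1,"wx": 0,"wy": 0,"wz": 0},{"fingers": 0.5,"dx": 0,"dy": 0,"dz": 0,"wx": 0,"wy": 0,"wz": 0},{"fingers": 0.5,"dx": 0,"dy": 0,"dz": 0,"wx": 0,"wy": 0,"wz": 0}]'

```text
time_s: 7.82
tool_pos: [441.7, -295.3, 92.4]
orientation: [0.7, 0.715, -0.0, -0.0]
contact_force: [-0.7, 0.3, -1.7]
gripper_width: 0.106
```

Call:
carry_out --plan '[{"fingers": 0.5,"dx": 0,"dy": 0,"dz": 0.15,"wx": 0,"wy": 0,"wz": 0},{"fingers": 0.5,"dx": 0,"dy": 0,"dz": 0,"wx": 0,"wy": 0,"wz": 0},{"fingers": 0.5,"dx": 0,"dy": 0,"dz": 0,"wx": 0,"wy": 0,"wz": 0}]'

```text
time_s: 8.07
tool_pos: [441.7, -295.3, 90.9]
orientation: [0.7, 0.715, 0.0, -0.0]
contact_force: [-0.2, -1.1, -1.5]
gripper_width: 0.108
```

Call:
carry_out --plan '[{"fingers": 0.5,"dx": 0,"dy": 0,"dz": 0.1,"wx": 0,"wy": 0,"wz": 0},{"fingers": 0.5,"dx": 0,"dy": 0,"dz": 0,"wx": 0,"wy": 0,"wz": 0},{"fingers": 0.5,"dx": 0,"dy": 0,"dz": 0,"wx": 0,"wy": 0,"wz": 0}]'

```text
time_s: 8.32
tool_pos: [441.7, -295.3, 89.9]
orientation: [0.7, 0.715, -0.0, -0.0]
contact_force: [-0.4, 1.4, -1.2]
gripper_width: 0.104
```

Call:
carry_out --plan '[{"fingers": 0.5,"dx": 0,"dy": 0,"dz": 0.1,"wx": 0,"wy": 0,"wz": 0},{"fingers": 0.5,"dx": 0,"dy": 0,"dz": 0,"wx": 0,"wy": 0,"wz": 0},{"fingers": 0.5,"dx": 0,"dy": 0,"dz": 0,"wx": 0,"wy": 0,"wz": 0}]'

```text
time_s: 8.57
tool_pos: [441.7, -295.3, 88.9]
orientation: [0.7, 0.715, -0.0, -0.0]
contact_force: [-1.0, -0.1, -2.1]
gripper_width: 0.108
```

Call:
carry_out --plan '[{"fingers": 0.5,"dx": 0,"dy": 0,"dz": 0.1,"wx": 0,"wy": 0,"wz": 0},{"fingers": 0.5,"dx": 0,"dy": 0,"dz": 0,"wx": 0,"wy": 0,"wz": 0},{"fingers": 0.5,"dx": 0,"dy": 0,"dz": 0,"wx": 0,"wy": 0,"wz": 0}]'

```text
time_s: 8.82
tool_pos: [441.7, -295.3, 87.9]
orientation: [0.7, 0.715, -0.0, -0.0]
contact_force: [-0.2, -0.5, -1.3]
gripper_width: 0.11
```

Call:
carry_out --plan '[{"fingers": 1.4,"dx": 0,"dy": 0,"dz": 0,"wx": 0,"wy": 0,"wz": 0},{"fingers": 1.4,"dx": 0,"dy": 0,"dz": 0,"wx": 0,"wy": 0,"wz": 0},{"fingers": 1.4,"dx": 0,"dy": 0,"dz": 0,"wx": 0,"wy": 0,"wz": 0},{"fingers": 1.4,"dx": 0,"dy": 0,"dz": 0,"wx": 0,"wy": 0,"wz": 0},{"fingers": 1.4,"dx": 0,"dy": 0,"dz": 0,"wx": 0,"wy": 0,"wz": 0}]'

```text
time_s: 9.23
tool_pos: [441.8, -295.4, 88.0]
orientation: [0.7, 0.715, -0.0, 0.0]
contact_force: [-0.3, -0.4, -0.1]
gripper_width: 0.153
```

```bash
python3 - <<'E'
from h import *
go([442,-295.6,92],91.2);shot('w6',(290,190,360,310),5)
E
```

```text
t 9.23 pos [ 441.8 -295.4   88. ] yaw 91.21 shift cm [-0.02  0.02 -0.4 ] turn wz 0.01 rotvec [0.01 0.01 0.01] shift in new frame [-0.02  0.02 -0.4 ] grip 14.0 F [-0.3 -0.4 -0.1] q [-0.7   0.53  1.71 -0.    0.9  -0.72]
```

View pics/w6c.png

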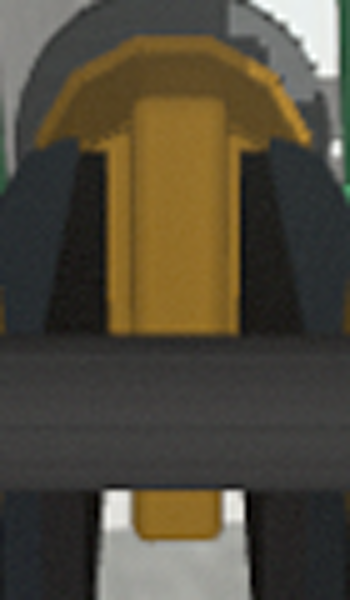

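Call:
carry_out --plan '[{"fingers": 1.4,"dx": 0,"dy": 0,"dz": 0.04,"wx": 0,"wy": 0,"wz": 5},{"fingers": 1.4,"dx": 0,"dy": 0,"dz": 0.04,"wx": 0,"wy": 0,"wz": 5},{"fingers": 1.4,"dx": 0,"dy": 0,"dz": 0.04,"wx": 0,"wy": 0,"wz": 5},{"fingers": 1.4,"dx": 0,"dy": 0,"dz": 0.04,"wx": 0,"wy": 0,"wz": 5},{"fingers": 1.4,"dx": 0,"dy": 0,"dz": 0.04,"wx": 0,"wy": 0,"wz": 5}]'

```text
time_s: 9.7
tool_pos: [441.8, -295.4, 85.9]
orientation: [0.839, 0.544, 0.0, 0.0]
contact_force: [0.5, 0.3, 0.6]
gripper_width: 0.155
```

Call:
carry_out --plan '[{"fingers": 1.4,"dx": 0,"dy": 0,"dz": 0.04,"wx": 0,"wy": 0,"wz": 5},{"fingers": 1.4,"dx": 0,"dy": 0,"dz": 0.04,"wx": 0,"wy": 0,"wz": 5},{"fingers": 1.4,"dx": 0,"dy": 0,"dz": 0.04,"wx": 0,"wy": 0,"wz": 5},{"fingers": 1.4,"dx": 0,"dy": 0,"dz": 0,"wx": 0,"wy": 0,"wz": 0},{"fingers": 1.4,"dx": 0,"dy": 0,"dz": 0,"wx": 0,"wy": 0,"wz": 0}]'

```text
time_s: 10.12
tool_pos: [441.8, -295.4, 84.7]
orientation: [0.901, 0.433, 0.0, 0.0]
contact_force: [0.2, -0.5, -0.1]
gripper_width: 0.152
```

```bash
python3 - <<'E'
from h import *
go([442,-295.6,92],51.2);print(r.get_obs()['moment'],r.get_obs()['tau']);shot('w7',(270,190,380,310),5)
E
```

```text
t 10.12 pos [ 441.8 -295.4   84.7] yaw 51.37 shift cm [-0.01  0.03 -0.73] turn wz 0.17 rotvec [ 0.   -0.    0.17] shift in new frame [-0.01  0.03 -0.73] grip 13.8 F [ 0.2 -0.5 -0.1] q [-0.7   0.53  1.72  0.    0.89 -0.03]
[-0.07685196  0.01083516 -0.01432445] [-5.98348357e-03 -7.84707069e+01 -2.53091919e+01  6.55200868e-02
  2.08430848e-02  1.23251740e+00]
```

View pics/w7c.png

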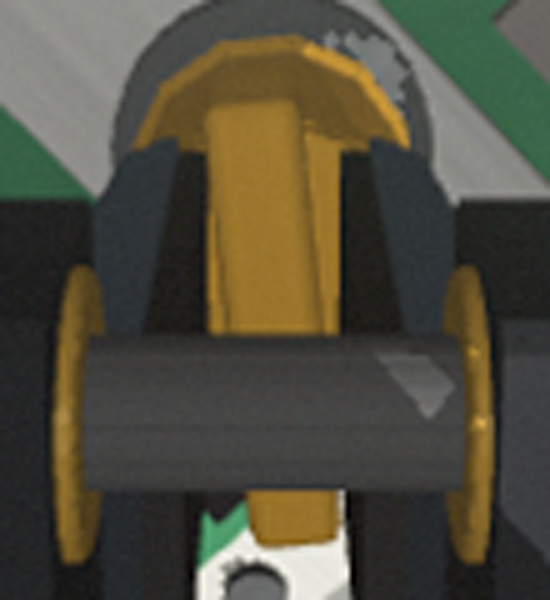

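Call:
carry_out --plan '[{"fingers": 1.4,"dx": 0,"dy": 0,"dz": 0.045,"wx": 0,"wy": 0,"wz": 6},{"fingers": 1.4,"dx": 0,"dy": 0,"dz": 0.045,"wx": 0,"wy": 0,"wz": 6},{"fingers": 1.4,"dx": 0,"dy": 0,"dz": 0.045,"wx": 0,"wy": 0,"wz": 6},{"fingers": 1.4,"dx": 0,"dy": 0,"dz": 0.045,"wx": 0,"wy": 0,"wz": 6},{"fingers": 1.4,"dx": 0,"dy": 0,"dz": 0.045,"wx": 0,"wy": 0,"wz": 6}]'

```text
time_s: 10.58
tool_pos: [441.8, -295.4, 82.5]
orientation: [0.983, 0.183, 0.0, 0.0]
contact_force: [-0.4, -0.1, 0.1]
gripper_width: 0.153
```

Call:
carry_out --plan '[{"fingers": 1.4,"dx": 0,"dy": 0,"dz": 0.045,"wx": 0,"wy": 0,"wz": 6},{"fingers": 1.4,"dx": 0,"dy": 0,"dz": 0.045,"wx": 0,"wy": 0,"wz": 6},{"fingers": 1.4,"dx": 0,"dy": 0,"dz": 0.045,"wx": 0,"wy": 0,"wz": 6},{"fingers": 1.4,"dx": 0,"dy": 0,"dz": 0.045,"wx": 0,"wy": 0,"wz": 6},{"fingers": 1.4,"dx": 0,"dy": 0,"dz": 0.045,"wx": 0,"wy": 0,"wz": 6}]'

```text
time_s: 11.0
tool_pos: [441.8, -295.4, 80.3]
orientation: [0.997, -0.078, 0.0, 0.0]
contact_force: [-0.3, 0.3, -0.6]
gripper_width: 0.154
```

```bash
python3 - <<'E'
from h import *
go([442,-295.6,92],-9);print(r.get_obs()['moment'],r.get_obs()['tau']);shot('w8',(270,190,380,310),5)
E
```

```text
t 11.0 pos [ 441.8 -295.4   80.3] yaw -8.91 shift cm [ 0.02  0.02 -1.17] turn wz 0.09 rotvec [ 0.   -0.    0.09] shift in new frame [ 0.02  0.02 -1.17] grip 14.0 F [-0.3  0.3 -0.6] q [-0.7   0.54  1.72  0.    0.88  1.02]
[ 0.01328254  0.03639792 -0.02976629] [-1.23548738e-02 -7.88529897e+01 -2.49807340e+01  5.45360637e-02
 -3.50133443e-03 -4.15049896e+00]
```

View pics/w8c.png

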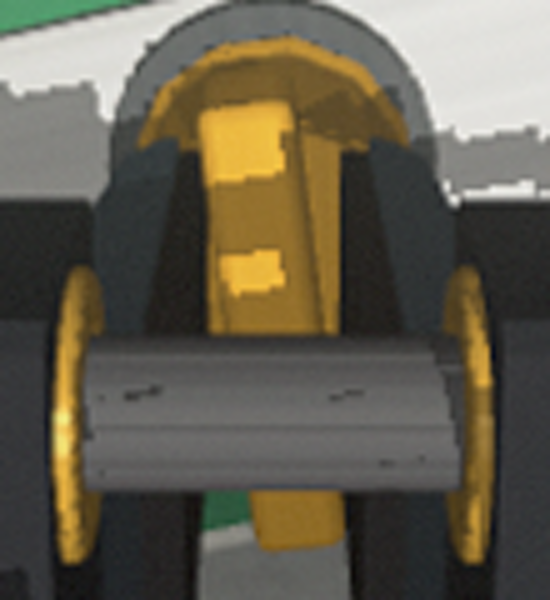

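Call:
carry_out --plan '[{"fingers": 1.4,"dx": 0,"dy": 0,"dz": 0.045,"wx": 0,"wy": 0,"wz": 6},{"fingers": 1.4,"dx": 0,"dy": 0,"dz": 0.045,"wx": 0,"wy": 0,"wz": 6},{"fingers": 1.4,"dx": 0,"dy": 0,"dz": 0.045,"wx": 0,"wy": 0,"wz": 6},{"fingers": 1.4,"dx": 0,"dy": 0,"dz": 0.045,"wx": 0,"wy": 0,"wz": 6},{"fingers": 1.4,"dx": 0,"dy": 0,"dz": 0.045,"wx": 0,"wy": 0,"wz": 6}]'

```text
time_s: 11.47
tool_pos: [441.8, -295.4, 78.0]
orientation: [0.943, -0.332, 0.0, 0.0]
contact_force: [0.4, -0.8, -0.8]
gripper_width: 0.155
```

Call:
carry_out --plan '[{"fingers": 1.4,"dx": 0,"dy": 0,"dz": 0.045,"wx": 0,"wy": 0,"wz": 4},{"fingers": 1.4,"dx": 0,"dy": 0,"dz": 0.045,"wx": 0,"wy": 0,"wz": 4},{"fingers": 1.4,"dx": 0,"dy": 0,"dz": 0.045,"wx": 0,"wy": 0,"wz": 4},{"fingers": 1.4,"dx": 0,"dy": 0,"dz": 0.045,"wx": 0,"wy": 0,"wz": 4}]'

```text
time_s: 11.8
tool_pos: [441.8, -295.4, 76.3]
orientation: [0.888, -0.459, 0.0, 0.0]
contact_force: [-0.0, 0.7, 1.3]
gripper_width: 0.15
```

```bash
python3 - <<'E'
from h import *
go([442,-295.6,92],-55);print(r.get_obs()['moment'],r.get_obs()['tau']);shot('w9',(270,190,380,310),5)
E
```

```text
t 11.8 pos [ 441.8 -295.4   76.3] yaw -54.68 shift cm [ 0.03 -0.   -1.57] turn wz 0.32 rotvec [-0.   -0.01  0.32] shift in new frame [ 0.03 -0.   -1.57] grip 13.7 F [-0.   0.7  1.3] q [-0.7   0.55  1.72 -0.    0.87  1.82]
[0.1468475  0.09133831 0.04037915] [-3.24591261e-02 -7.84823942e+01 -2.44066483e+01  2.99565098e-02
 -4.04267083e-02 -2.73835748e+00]
```

View pics/w9c.png

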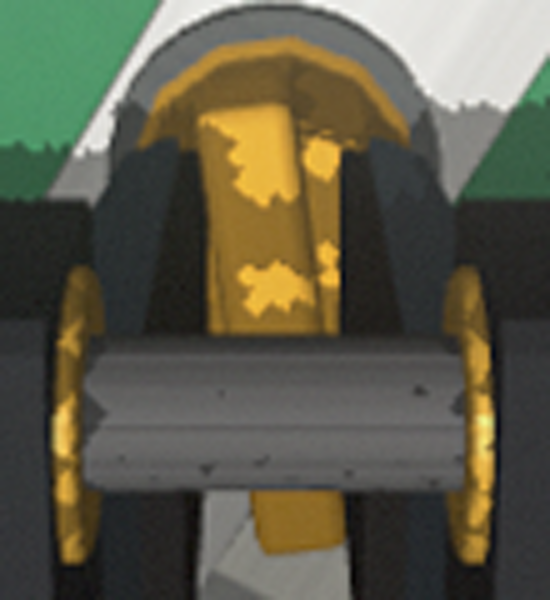

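Call:
carry_out --plan '[{"fingers": 1.4,"dx": 0,"dy": 0,"dz": 0.03,"wx": 0,"wy": 0,"wz": 4},{"fingers": 1.4,"dx": 0,"dy": 0,"dz": 0.03,"wx": 0,"wy": 0,"wz": 4},{"fingers": 1.4,"dx": 0,"dy": 0,"dz": 0,"wx": 0,"wy": 0,"wz": 0}]'

```text
time_s: 12.1
tool_pos: [441.8, -295.4, 75.6]
orientation: [0.854, -0.52, 0.0, 0.0]
contact_force: [-0.2, 0.4, -0.3]
gripper_width: 0.152
```

```bash
python3 - <<'E'
from h import *
go([442,-295.6,92],-62.7);print(r.get_obs()['moment'],r.get_obs()['tau']);shot('w10',(270,190,380,310),5)
E
```

```text
t 12.1 pos [ 441.8 -295.4   75.6] yaw -62.69 shift cm [ 0.03 -0.01 -1.64] turn wz 0.01 rotvec [-0.   -0.    0.01] shift in new frame [ 0.03 -0.01 -1.64] grip 13.8 F [-0.2  0.4 -0.3] q [-0.7   0.55  1.72  0.    0.87  1.96]
[0.12416364 0.05431183 0.01777952] [-9.42324463e-03 -7.89064550e+01 -2.45024425e+01  6.56834178e-03
 -8.69674003e-02  2.57555522e+00]
```

View pics/w10c.png

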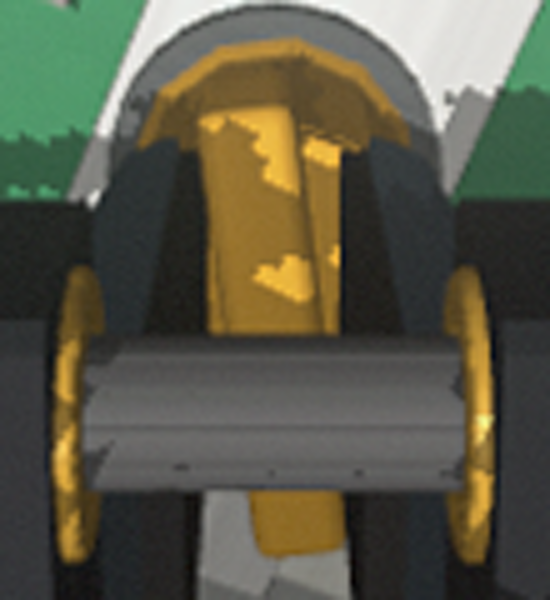

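Call:
carry_out --plan '[{"fingers": 1.4,"dx": 0,"dy": 0,"dz": 0,"wx": 0,"wy": 0,"wz": 4},{"fingers": 1.4,"dx": 0,"dy": 0,"dz": 0,"wx": 0,"wy": 0,"wz": 4},{"fingers": 1.4,"dx": 0,"dy": 0,"dz": 0,"wx": 0,"wy": 0,"wz": 0}]'

```text
time_s: 12.4
tool_pos: [441.7, -295.3, 75.6]
orientation: [0.816, -0.579, -0.0, -0.0]
contact_force: [-0.1, 1.0, 0.0]
gripper_width: 0.155
```

```bash
python3 - <<'E'
from h import *
go([442,-295.6,92],-70.7);print(r.get_obs()['moment'],r.get_obs()['tau']);shot('w11',(270,190,380,310),5)
E
```

```text
t 12.4 pos [ 441.7 -295.3   75.6] yaw -70.69 shift cm [ 0.04 -0.02 -1.64] turn wz 0.01 rotvec [0.   0.01 0.01] shift in new frame [ 0.04 -0.02 -1.64] grip 14.2 F [-0.1  1.   0. ] q [-0.7   0.55  1.73 -0.    0.87  2.1 ]
[ 0.13259357 -0.05301508  0.00573977] [-1.51697070e-03 -7.90704131e+01 -2.45975572e+01 -5.17696768e-03
 -8.14727414e-02  2.55456582e+00]
```

View pics/w11c.png

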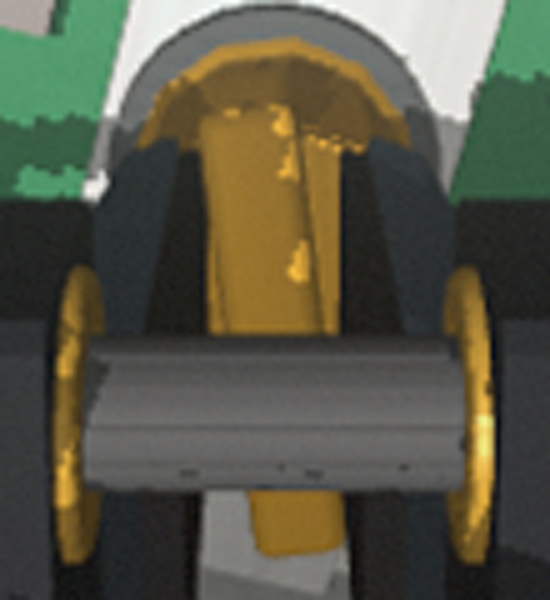

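Call:
carry_out --plan '[{"fingers": 1.4,"dx": 0,"dy": 0,"dz": 0,"wx": 0,"wy": 0,"wz": 4},{"fingers": 1.4,"dx": 0,"dy": 0,"dz": 0,"wx": 0,"wy": 0,"wz": 4},{"fingers": 1.4,"dx": 0,"dy": 0,"dz": 0,"wx": 0,"wy": 0,"wz": 0}]'

```text
time_s: 12.7
tool_pos: [441.8, -295.3, 75.6]
orientation: [0.773, -0.634, -0.0, 0.0]
contact_force: [-0.5, 0.3, 0.4]
gripper_width: 0.153
```

```bash
python3 - <<'E'
from h import *
go([442,-295.6,92],-78.7);print(r.get_obs()['moment'],r.get_obs()['tau']);shot('w12',(270,190,380,310),5)
E
```

```text
t 12.7 pos [ 441.8 -295.3   75.6] yaw -78.69 shift cm [ 0.03 -0.02 -1.64] turn wz 0.01 rotvec [0.   0.   0.01] shift in new frame [ 0.03 -0.02 -1.64] grip 13.9 F [-0.5  0.3  0.4] q [-0.7   0.55  1.73 -0.    0.87  2.24]
[ 0.15886679 -0.02164846 -0.04877891] [-6.63367347e-03 -7.91015267e+01 -2.46121305e+01 -1.39123117e-02
 -8.12205439e-02  2.55484857e+00]
```

View pics/w12c.png

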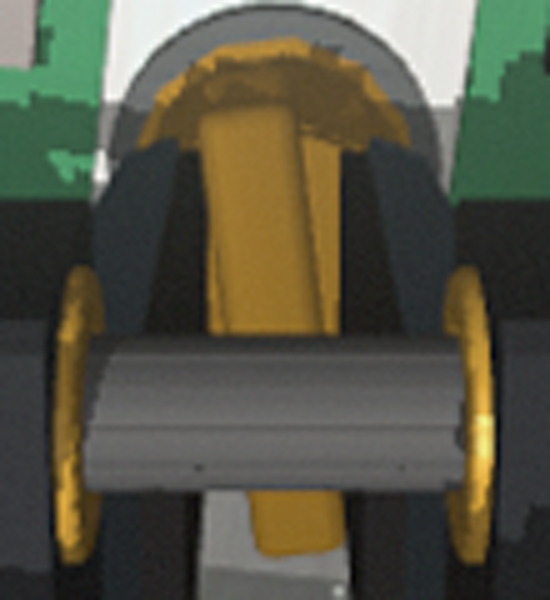

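Call:
carry_out --plan '[{"fingers": 1.4,"dx": 0,"dy": 0,"dz": 0,"wx": 0,"wy": 0,"wz": 4},{"fingers": 1.4,"dx": 0,"dy": 0,"dz": 0,"wx": 0,"wy": 0,"wz": 4},{"fingers": 1.4,"dx": 0,"dy": 0,"dz": 0,"wx": 0,"wy": 0,"wz": 0}]'

```text
time_s: 13.0
tool_pos: [441.7, -295.3, 75.6]
orientation: [0.727, -0.686, -0.0, 0.0]
contact_force: [0.3, 0.9, -0.1]
gripper_width: 0.156
```

```bash
python3 - <<'E'
from h import *
go([442,-295.6,92],-86.7);print(r.get_obs()['moment'],r.get_obs()['tau']);shot('w13',(270,190,380,310),5)
E
```

```text
t 13.0 pos [ 441.7 -295.3   75.6] yaw -86.69 shift cm [ 0.03 -0.03 -1.64] turn wz 0.01 rotvec [0.   0.   0.01] shift in new frame [ 0.03 -0.03 -1.64] grip 14.2 F [ 0.3  0.9 -0.1] q [-0.7   0.55  1.73 -0.    0.87  2.38]
[ 0.17230255 -0.02788575 -0.01145131] [-7.57215108e-03 -7.91086221e+01 -2.46162093e+01 -2.27658305e-02
 -7.83558888e-02  2.55411588e+00]
```

View pics/w13c.png

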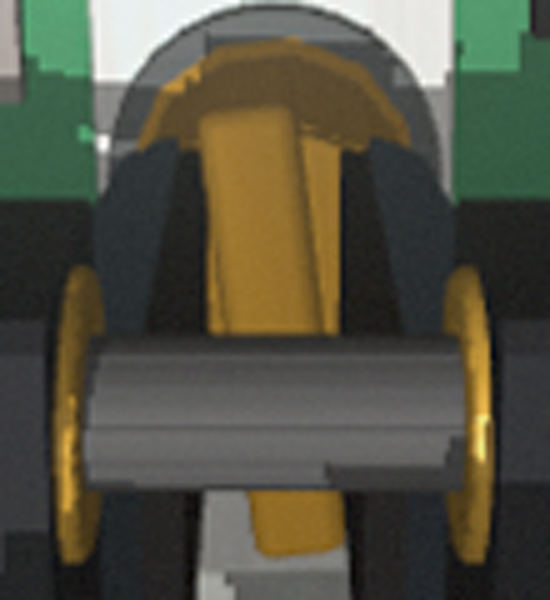

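Call:
carry_out --plan '[{"fingers": 3,"dx": 0,"dy": 0,"dz": 0,"wx": 0,"wy": 0,"wz": -6},{"fingers": 3,"dx": 0,"dy": 0,"dz": 0,"wx": 0,"wy": 0,"wz": 0},{"fingers": 3,"dx": 0,"dy": 0,"dz": -1,"wx": 0,"wy": 0,"wz": 0},{"fingers": 3,"dx": 0,"dy": 0,"dz": -2,"wx": 0,"wy": 0,"wz": 0},{"fingers": 0,"dx": 0,"dy": 0,"dz": 0,"wx": 0,"wy": 0,"wz": 0}]'

```text
time_s: 13.47
tool_pos: [442.9, -296.3, 108.7]
orientation: [0.761, -0.648, 0.002, -0.0]
contact_force: [1.0, -0.2, 1.4]
gripper_width: 0.282
```

Call:
carry_out --plan '[{"fingers": 0,"dx": 0,"dy": 0,"dz": 0,"wx": 0,"wy": 0,"wz": 0},{"fingers": 0,"dx": 0,"dy": 0,"dz": 0,"wx": 0,"wy": 0,"wz": 0},{"fingers": 0,"dx": 0,"dy": 0,"dz": 0,"wx": 0,"wy": 0,"wz": 0},{"fingers": 0,"dx": 0,"dy": 0,"dz": 0,"wx": 0,"wy": 0,"wz": 0}]'

```text
time_s: 13.8
tool_pos: [441.5, -295.1, 105.2]
orientation: [0.762, -0.648, -0.0, -0.0]
contact_force: [-0.4, -0.2, 0.1]
gripper_width: 0.005
```

```bash
python3 - <<'E'
from h import *
go([442,-295.6,92],-86.7);c=shot('w14')
E
```

```text
t 13.8 pos [ 441.5 -295.1  105.2] yaw -80.79 shift cm [ 0.06 -0.04  1.32] turn wz 5.91 rotvec [0.03 0.04 5.91] shift in new frame [ 0.05 -0.04  1.32] grip 0.5 F [-0.4 -0.2  0.1] q [-0.7   0.5   1.7   0.    0.94  2.28]
```

View pics/w14.png

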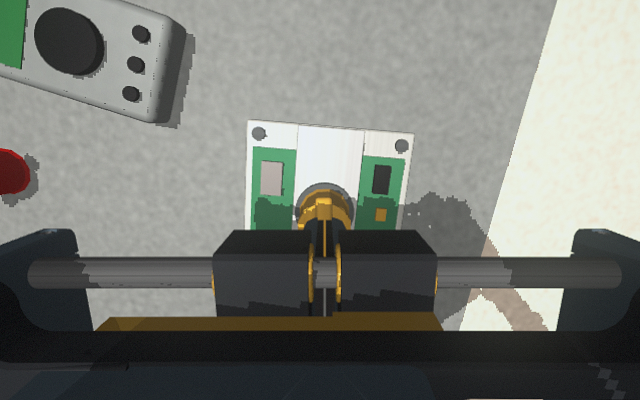

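Call:
carry_out --plan '[{"fingers": 0,"dx": 0,"dy": 0,"dz": 0.9,"wx": 0,"wy": 0,"wz": 0},{"fingers": 0,"dx": 0,"dy": 0,"dz": 0.3,"wx": 0,"wy": 0,"wz": 0},{"fingers": 0,"dx": 0,"dy": 0,"dz": 0,"wx": 0,"wy": 0,"wz": 0},{"fingers": 0,"dx": 0,"dy": 0,"dz": 0,"wx": 0,"wy": 0,"wz": 0}]'

```text
time_s: 14.18
tool_pos: [441.5, -295.1, 93.0]
orientation: [0.762, -0.648, -0.001, 0.0]
contact_force: [-0.4, -0.6, -0.1]
gripper_width: 0.006
```

Call:
carry_out --plan '[{"fingers": 0,"dx": 0,"dy": 0,"dz": 0.1,"wx": 0,"wy": 0,"wz": 0},{"fingers": 0,"dx": 0,"dy": 0,"dz": 0,"wx": 0,"wy": 0,"wz": 0}]'

```text
time_s: 14.35
tool_pos: [441.8, -295.4, 92.5]
orientation: [0.762, -0.648, 0.0, -0.0]
contact_force: [-0.3, 0.1, -0.5]
gripper_width: 0.003
```

Call:
carry_out --plan '[{"fingers": 0,"dx": 0,"dy": 0,"dz": 0.1,"wx": 0,"wy": 0,"wz": 0},{"fingers": 0,"dx": 0,"dy": 0,"dz": 0,"wx": 0,"wy": 0,"wz": 0}]'

```text
time_s: 14.52
tool_pos: [441.8, -295.4, 91.6]
orientation: [0.762, -0.648, 0.0, -0.0]
contact_force: [-0.5, 0.5, -0.4]
gripper_width: 0.005
```

Call:
carry_out --plan '[{"fingers": 0,"dx": 0,"dy": 0,"dz": 0.1,"wx": 0,"wy": 0,"wz": 0},{"fingers": 0,"dx": 0,"dy": 0,"dz": 0,"wx": 0,"wy": 0,"wz": 0}]'

```text
time_s: 14.68
tool_pos: [441.9, -295.4, 90.7]
orientation: [0.762, -0.648, 0.0, -0.0]
contact_force: [-0.5, 0.3, 1.8]
gripper_width: 0.005
```

Call:
carry_out --plan '[{"fingers": 0,"dx": 0,"dy": 0,"dz": -3,"wx": 0,"wy": 0,"wz": 0},{"fingers": 0,"dx": 0,"dy": 0,"dz": -4,"wx": 0,"wy": 0,"wz": 0},{"fingers": 0,"dx": 0,"dy": 0,"dz": 0,"wx": 0,"wy": 0,"wz": -7},{"fingers": 0,"dx": 0,"dy": 0,"dz": 0,"wx": 0,"wy": 0,"wz": -7},{"fingers": 0,"dx": 0,"dy": 0,"dz": 0,"wx": 0,"wy": 0,"wz": -7}]'

```text
time_s: 15.1
tool_pos: [442.0, -295.5, 161.3]
orientation: [0.868, -0.496, 0.001, 0.0]
contact_force: [0.1, 0.5, 0.5]
gripper_width: 0.001
```

Call:
carry_out --plan '[{"fingers": 0,"dx": 0,"dy": 0,"dz": 0,"wx": 0,"wy": 0,"wz": -7},{"fingers": 0,"dx": 0,"dy": 0,"dz": 0,"wx": 0,"wy": 0,"wz": -7},{"fingers": 0,"dx": 0,"dy": 0,"dz": 0,"wx": 0,"wy": 0,"wz": -7},{"fingers": 0,"dx": 0,"dy": 0,"dz": 0,"wx": 0,"wy": 0,"wz": -7},{"fingers": 0,"dx": 0,"dy": 0,"dz": 0,"wx": 0,"wy": 0,"wz": -7}]'

```text
time_s: 15.52
tool_pos: [441.7, -295.3, 160.6]
orientation: [0.977, -0.212, -0.0, -0.0]
contact_force: [0.5, -0.5, -0.2]
gripper_width: 0.008
```

Call:
carry_out --plan '[{"fingers": 0,"dx": 0,"dy": 0,"dz": 0,"wx": 0,"wy": 0,"wz": -7},{"fingers": 0,"dx": 0,"dy": 0,"dz": 0,"wx": 0,"wy": 0,"wz": -7},{"fingers": 0,"dx": 0,"dy": 0,"dz": 0,"wx": 0,"wy": 0,"wz": -7},{"fingers": 0,"dx": 1.7,"dy": -3.4,"dz": 0,"wx": 0,"wy": 0,"wz": -4},{"fingers": 0,"dx": 1.8,"dy": -3.6,"dz": 0,"wx": 0,"wy": 0,"wz": 0}]'

```text
time_s: 15.93
tool_pos: [479.1, -227.3, 160.6]
orientation: [1.0, 0.003, 0.0, 0.0]
contact_force: [1.1, 0.3, -0.1]
gripper_width: 0.005
```

Call:
carry_out --plan '[{"fingers": 0,"dx": 1.8,"dy": -3.6,"dz": 0,"wx": 0,"wy": 0,"wz": 0},{"fingers": 0,"dx": 1.8,"dy": -3.6,"dz": 0,"wx": 0,"wy": 0,"wz": 0},{"fingers": 0,"dx": 1.8,"dy": -3.6,"dz": 0,"wx": 0,"wy": 0,"wz": 0},{"fingers": 0,"dx": 1.8,"dy": -3.6,"dz": 0,"wx": 0,"wy": 0,"wz": 0},{"fingers": 0,"dx": 1.8,"dy": -3.6,"dz": 0,"wx": 0,"wy": 0,"wz": 0}]'

```text
time_s: 16.35
tool_pos: [568.7, -44.2, 160.6]
orientation: [1.0, 0.002, 0.0, 0.0]
contact_force: [0.5, -0.4, 0.0]
gripper_width: 0.004
```

Call:
carry_out --plan '[{"fingers": 0,"dx": 1.8,"dy": -3.6,"dz": 0,"wx": 0,"wy": 0,"wz": 0},{"fingers": 0,"dx": 1.8,"dy": -3.6,"dz": 0,"wx": 0,"wy": 0,"wz": 0},{"fingers": 0,"dx": 0,"dy": 0,"dz": 0,"wx": 0,"wy": 0,"wz": 0},{"fingers": 0,"dx": 0,"dy": 0,"dz": 0,"wx": 0,"wy": 0,"wz": 0},{"fingers": 0,"dx": 0,"dy": 0,"dz": 0,"wx": 0,"wy": 0,"wz": 0}]'

```text
time_s: 16.77
tool_pos: [603.5, 25.9, 160.3]
orientation: [1.0, 0.002, -0.0, 0.0]
contact_force: [0.4, 0.4, -0.3]
gripper_width: 0.005
```

Call:
carry_out --plan '[{"fingers": 0,"dx": 0,"dy": 0,"dz": 0,"wx": 0,"wy": 0,"wz": 0},{"fingers": 0,"dx": 0,"dy": 0,"dz": 0,"wx": 0,"wy": 0,"wz": 0},{"fingers": 0,"dx": 0,"dy": 0,"dz": 0,"wx": 0,"wy": 0,"wz": 0}]'

```text
time_s: 17.02
tool_pos: [603.6, 25.0, 160.7]
orientation: [1.0, 0.001, -0.0, 0.0]
contact_force: [-0.7, 0.1, -0.3]
gripper_width: 0.006
```

```bash
python3 - <<'E'
from h import *
go([620,34,160],0);c=shot('w15')
E
```

```text
t 17.02 pos [603.6  25.  160.7] yaw 0.13 shift cm [ 1.64 -0.9   0.07] turn wz 0.13 rotvec [0.   0.   0.13] shift in new frame [ 1.64 -0.9   0.07] grip 0.6 F [-0.7  0.1 -0.3] q [-0.06  0.52  1.46 -0.    1.16  1.51]
```

View pics/w15.png

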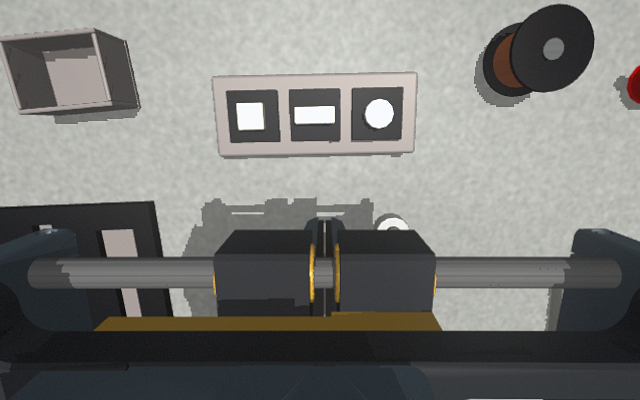

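```bash
python3 - <<'E'
from h import *
c=back('w15');i=c['img'][70:160,210:420]
m=(i.min(2)>232).astype(np.uint8)
n,l,s,ce=cv2.connectedComponentsWithStats(m)
for k in range(1,n):
    if s[k,4]>100:
        p=ce[k]+[210,70]; print(s[k],p,ray(c,[p],48))
E
```

```text
[156  29  28  29 611] [379.16366612 112.96726678] [[679.17370732 -21.06256157  48.        ]]
[ 27  33  26  26 640] [249.6109375 115.44375  ] [[676.97377044  87.23725193  48.        ]]
[ 85  36  40  17 636] [314.36006289 114.27044025] [[678.03800705  33.06709814  48.        ]]
```

Call:
carry_out --plan '[{"fingers": 0,"dx": 2.5,"dy": -0.4,"dz": 2,"wx": 0,"wy": 0,"wz": 0},{"fingers": 0,"dx": 2.5,"dy": -0.4,"dz": 3,"wx": 0,"wy": 0,"wz": 0},{"fingers": 0,"dx": 2.4,"dy": 0,"dz": 3,"wx": 0,"wy": 0,"wz": 0},{"fingers": 0,"dx": 0,"dy": 0,"dz": 2,"wx": 0,"wy": 0,"wz": 0},{"fingers": 0,"dx": 0,"dy": 0,"dz": 0,"wx": 0,"wy": 0,"wz": 0}]'

```text
time_s: 17.48
tool_pos: [675.9, 33.8, 55.9]
orientation: [1.0, 0.002, -0.003, -0.0]
contact_force: [-1.0, -0.1, -0.2]
gripper_width: 0.005
```

Call:
carry_out --plan '[{"fingers": 0,"dx": 0,"dy": 0,"dz": 0,"wx": 0,"wy": 0,"wz": 0},{"fingers": 0,"dx": 0,"dy": 0,"dz": 0,"wx": 0,"wy": 0,"wz": 0},{"fingers": 0,"dx": 0,"dy": 0,"dz": 0,"wx": 0,"wy": 0,"wz": 0}]'

```text
time_s: 17.73
tool_pos: [678.4, 34.0, 62.7]
orientation: [1.0, 0.002, 0.001, 0.0]
contact_force: [0.8, 0.5, 0.9]
gripper_width: 0.005
```

```bash
python3 - <<'E'
from h import *
go([678,33,42.5],0);c=shot('w16')
E
```

```text
t 17.73 pos [678.4  34.   62.7] yaw 0.2 shift cm [-0.05  0.1   2.02] turn wz 0.2 rotvec [ 0.01 -0.14  0.2 ] shift in new frame [-0.04  0.1   2.02] grip 0.4 F [0.8 0.5 0.9] q [-0.04  0.72  1.35 -0.    1.07  1.53]
```

View pics/w16.png

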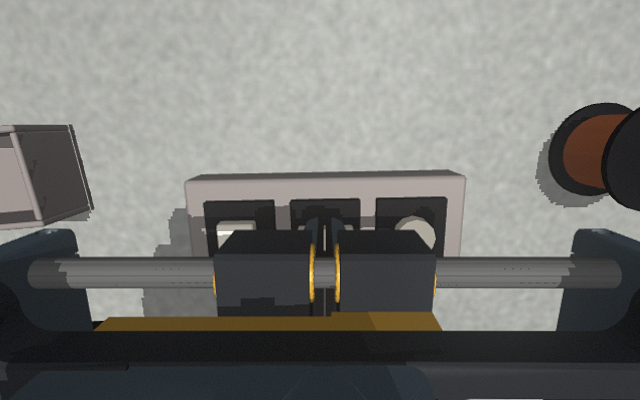

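Call:
carry_out --plan '[{"fingers": 0,"dx": 0,"dy": 0.1,"dz": 0.7,"wx": 0,"wy": 0,"wz": 0},{"fingers": 0,"dx": 0,"dy": 0,"dz": 0.5,"wx": 0,"wy": 0,"wz": 0},{"fingers": 0,"dx": 0,"dy": 0,"dz": 0.3,"wx": 0,"wy": 0,"wz": 0},{"fingers": 0,"dx": 0,"dy": 0,"dz": 0.2,"wx": 0,"wy": 0,"wz": 0},{"fingers": 0,"dx": 0,"dy": 0,"dz": 0.15,"wx": 0,"wy": 0,"wz": 0}]'

```text
time_s: 18.2
tool_pos: [677.8, 33.1, 42.0]
orientation: [1.0, 0.002, -0.0, 0.0]
contact_force: [-2.5, -0.6, 15.4]
gripper_width: 0.008
```

Call:
carry_out --plan '[{"fingers": 0,"dx": 0,"dy": 0,"dz": 0.15,"wx": 0,"wy": 0,"wz": 0},{"fingers": 0,"dx": 0,"dy": 0,"dz": 0,"wx": 0,"wy": 0,"wz": 0},{"fingers": 0,"dx": 0,"dy": 0,"dz": 0,"wx": 0,"wy": 0,"wz": 0}]'

```text
time_s: 18.45
tool_pos: [677.9, 33.2, 41.8]
orientation: [1.0, 0.002, 0.0, 0.0]
contact_force: [-6.1, -1.6, 20.3]
gripper_width: 0.002
```

Call:
carry_out --plan '[{"fingers": 0,"dx": 0,"dy": 0,"dz": -1,"wx": 0,"wy": 0,"wz": 0},{"fingers": 0,"dx": 0,"dy": 0,"dz": -1.5,"wx": 0,"wy": 0,"wz": 0},{"fingers": 0,"dx": -0.1,"dy": -2.7,"dz": 0,"wx": 0,"wy": 0,"wz": 0},{"fingers": 0,"dx": 0,"dy": -2.7,"dz": 0,"wx": 0,"wy": 0,"wz": 0},{"fingers": 0,"dx": 0,"dy": 0,"dz": 0,"wx": 0,"wy": 0,"wz": 0}]'

```text
time_s: 18.87
tool_pos: [676.4, 91.3, 65.8]
orientation: [1.0, 0.003, 0.0, -0.001]
contact_force: [-0.4, 0.7, -0.5]
gripper_width: 0.005
```

Call:
carry_out --plan '[{"fingers": 0,"dx": 0,"dy": 0,"dz": 0,"wx": 0,"wy": 0,"wz": 0},{"fingers": 0,"dx": 0,"dy": 0,"dz": 0,"wx": 0,"wy": 0,"wz": 0},{"fingers": 0,"dx": 0,"dy": 0,"dz": 0,"wx": 0,"wy": 0,"wz": 0}]'

```text
time_s: 19.12
tool_pos: [676.6, 86.5, 65.4]
orientation: [1.0, 0.002, -0.0, 0.0]
contact_force: [0.2, 0.6, 0.4]
gripper_width: 0.003
```

```bash
python3 - <<'E'
from h import *
go([677,87.2,42.5],0);c=shot('w17')
E
```

```text
t 19.12 pos [676.6  86.5  65.4] yaw 0.18 shift cm [ 0.04 -0.07  2.29] turn wz 0.18 rotvec [0.01 0.02 0.18] shift in new frame [ 0.04 -0.07  2.29] grip 0.3 F [0.2 0.6 0.4] q [ 0.04  0.73  1.34 -0.    1.08  1.61]
```

View pics/w17.png

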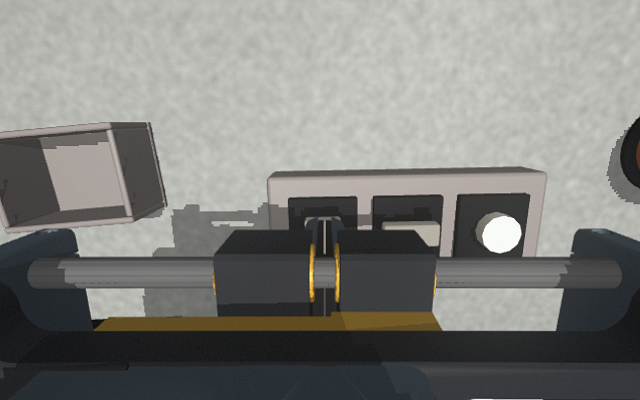

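Call:
carry_out --plan '[{"fingers": 0,"dx": 0,"dy": -0.07,"dz": 0.9,"wx": 0,"wy": 0,"wz": 0},{"fingers": 0,"dx": 0,"dy": 0,"dz": 0.6,"wx": 0,"wy": 0,"wz": 0},{"fingers": 0,"dx": 0,"dy": 0,"dz": 0.4,"wx": 0,"wy": 0,"wz": 0},{"fingers": 0,"dx": 0,"dy": 0,"dz": 0.25,"wx": 0,"wy": 0,"wz": 0},{"fingers": 0,"dx": 0,"dy": 0,"dz": 0.15,"wx": 0,"wy": 0,"wz": 0}]'

```text
time_s: 19.58
tool_pos: [676.3, 87.6, 42.1]
orientation: [1.0, 0.002, -0.0, 0.0]
contact_force: [-3.9, -3.9, 13.2]
gripper_width: 0.005
```

Call:
carry_out --plan '[{"fingers": 0,"dx": 0,"dy": 0,"dz": 0.05,"wx": 0,"wy": 0,"wz": 0},{"fingers": 0,"dx": 0,"dy": 0,"dz": 0,"wx": 0,"wy": 0,"wz": 0}]'

```text
time_s: 19.75
tool_pos: [676.3, 87.6, 42.2]
orientation: [1.0, 0.002, -0.0, 0.0]
contact_force: [-4.6, -3.6, 5.8]
gripper_width: 0.005
```

Call:
carry_out --plan '[{"fingers": 0,"dx": 0,"dy": 0,"dz": -1,"wx": 0,"wy": 0,"wz": 0},{"fingers": 0,"dx": 0,"dy": 0,"dz": -1.5,"wx": 0,"wy": 0,"wz": 0},{"fingers": 0,"dx": 0.1,"dy": 3.6,"dz": 0,"wx": 0,"wy": 0,"wz": 0},{"fingers": 0,"dx": 0.1,"dy": 3.6,"dz": 0,"wx": 0,"wy": 0,"wz": 0},{"fingers": 0,"dx": 0,"dy": 3.6,"dz": 0,"wx": 0,"wy": 0,"wz": 0}]'

```text
time_s: 20.17
tool_pos: [679.5, -20.7, 68.0]
orientation: [1.0, 0.003, 0.001, -0.0]
contact_force: [1.1, 0.1, 0.6]
gripper_width: 0.006
```

Call:
carry_out --plan '[{"fingers": 0,"dx": 0,"dy": 0,"dz": 0,"wx": 0,"wy": 0,"wz": 0},{"fingers": 0,"dx": 0,"dy": 0,"dz": 0,"wx": 0,"wy": 0,"wz": 0},{"fingers": 0,"dx": 0,"dy": 0,"dz": 0,"wx": 0,"wy": 0,"wz": 0},{"fingers": 0,"dx": 0,"dy": 0,"dz": 0,"wx": 0,"wy": 0,"wz": 0}]'

```text
time_s: 20.5
tool_pos: [679.1, -19.0, 67.3]
orientation: [1.0, 0.002, 0.0, -0.0]
contact_force: [0.5, -0.1, 0.8]
gripper_width: 0.007
```

```bash
python3 - <<'E'
from h import *
go([679.2,-21.1,42.5],0);c=shot('w18')
E
```

```text
t 20.5 pos [679.1 -19.   67.3] yaw 0.26 shift cm [0.01 0.22 2.48] turn wz 0.26 rotvec [-0.02 -0.    0.26] shift in new frame [0.01 0.21 2.48] grip 0.7 F [ 0.5 -0.1  0.8] q [-0.12  0.72  1.34  0.    1.08  1.45]
```

View pics/w18.png

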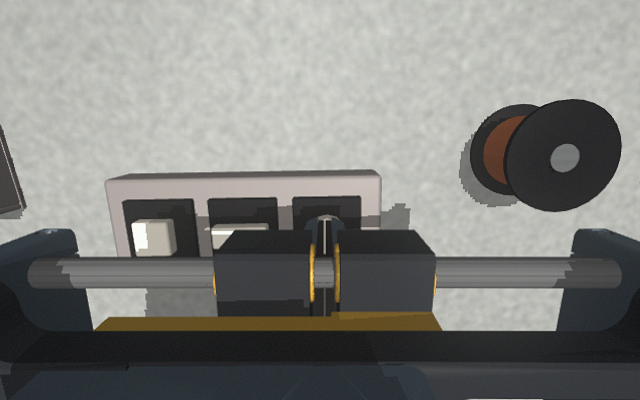

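Call:
carry_out --plan '[{"fingers": 0,"dx": 0,"dy": 0.2,"dz": 1.0,"wx": 0,"wy": 0,"wz": 0},{"fingers": 0,"dx": 0,"dy": 0,"dz": 0.7,"wx": 0,"wy": 0,"wz": 0},{"fingers": 0,"dx": 0,"dy": 0,"dz": 0.4,"wx": 0,"wy": 0,"wz": 0},{"fingers": 0,"dx": 0,"dy": 0,"dz": 0.25,"wx": 0,"wy": 0,"wz": 0},{"fingers": 0,"dx": 0,"dy": 0,"dz": 0.15,"wx": 0,"wy": 0,"wz": 0}]'

```text
time_s: 20.97
tool_pos: [678.7, -21.5, 41.8]
orientation: [1.0, 0.002, -0.0, -0.0]
contact_force: [-7.1, 3.5, 21.3]
gripper_width: 0.006
```

Call:
carry_out --plan '[{"fingers": 0,"dx": 0,"dy": 0,"dz": 0.05,"wx": 0,"wy": 0,"wz": 0},{"fingers": 0,"dx": 0,"dy": 0,"dz": 0.03,"wx": 0,"wy": 0,"wz": 0},{"fingers": 0,"dx": 0,"dy": 0,"dz": 0,"wx": 0,"wy": 0,"wz": 0}]'

```text
time_s: 21.22
tool_pos: [678.7, -21.5, 42.0]
orientation: [1.0, 0.002, -0.0, -0.0]
contact_force: [-6.9, 3.6, 16.1]
gripper_width: 0.005
```

Call:
carry_out --plan '[{"fingers": 0,"dx": 0,"dy": 0,"dz": -2,"wx": 0,"wy": 0,"wz": 0},{"fingers": 5,"dx": 0,"dy": 0,"dz": -4,"wx": 0,"wy": 0,"wz": 0},{"fingers": 5,"dx": 0,"dy": 0,"dz": -4,"wx": 0,"wy": 0,"wz": 0},{"fingers": 5,"dx": -4,"dy": 0,"dz": -3,"wx": 0,"wy": 0,"wz": 0},{"fingers": 5,"dx": -4,"dy": 0,"dz": 0,"wx": 0,"wy": 0,"wz": 0}]'

```text
time_s: 21.63
tool_pos: [609.5, -22.7, 171.4]
orientation: [1.0, 0.002, 0.005, 0.001]
contact_force: [0.4, 0.9, 0.1]
gripper_width: 0.268
```

Call:
carry_out --plan '[{"fingers": 5,"dx": -4,"dy": 0,"dz": 0,"wx": 0,"wy": 0,"wz": 0},{"fingers": 5,"dx": -4,"dy": 0,"dz": 0,"wx": 0,"wy": 0,"wz": 0},{"fingers": 5,"dx": -4,"dy": 0,"dz": 0,"wx": 0,"wy": 0,"wz": 0},{"fingers": 5,"dx": -4,"dy": 0,"dz": 0,"wx": 0,"wy": 0,"wz": 0},{"fingers": 5,"dx": -2,"dy": 0,"dz": 0,"wx": 0,"wy": 0,"wz": 0}]'

```text
time_s: 22.05
tool_pos: [420.8, -22.4, 165.9]
orientation: [1.0, 0.002, -0.001, -0.0]
contact_force: [0.1, -0.4, -0.1]
gripper_width: 0.552
```

Call:
carry_out --plan '[{"fingers": 5,"dx": 0,"dy": 0,"dz": 0,"wx": 0,"wy": 0,"wz": 0},{"fingers": 5,"dx": 0,"dy": 0,"dz": 0,"wx": 0,"wy": 0,"wz": 0},{"fingers": 5,"dx": 0,"dy": 0,"dz": 0,"wx": 0,"wy": 0,"wz": 0},{"fingers": 5,"dx": 0,"dy": 0,"dz": 0,"wx": 0,"wy": 0,"wz": 0}]'

```text
time_s: 22.38
tool_pos: [426.9, -23.1, 166.3]
orientation: [1.0, 0.002, 0.0, 0.0]
contact_force: [0.0, 0.2, -1.2]
gripper_width: 0.545
```

```bash
python3 - <<'E'
from h import *
go([420,-20,170],0);c=shot('w19')
E
```

```text
t 22.38 pos [426.9 -23.1 166.3] yaw 0.22 shift cm [-0.69 -0.31 -0.37] turn wz 0.22 rotvec [ 0.01 -0.05  0.22] shift in new frame [-0.69 -0.31 -0.37] grip 49.7 F [ 0.   0.2 -1.2] q [-0.19  0.28  1.87  0.    0.99  1.37]
```

View pics/w19.png

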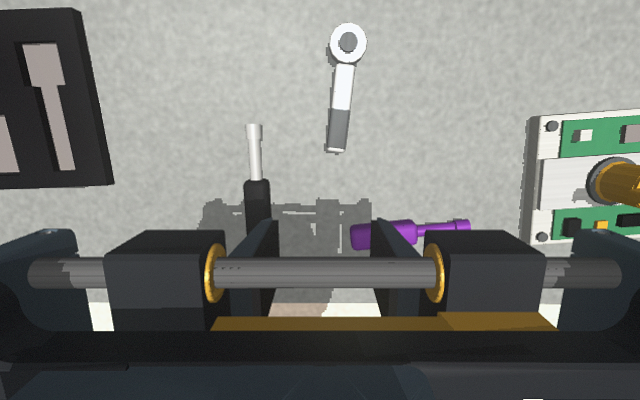

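```bash
python3 - <<'E'
from h import *
c=back('w19')
cv2.imwrite('pics/w19c.png',cv2.resize(c['img'][10:190,230:380],None,fx=4,fy=3.3,interpolation=cv2.INTER_CUBIC))
E
```

```text
(no output)
```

View pics/w19c.png

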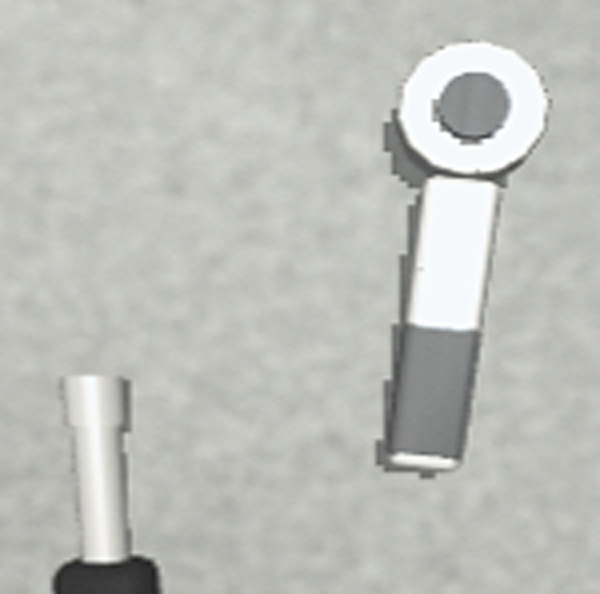

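```bash
python3 - <<'E'
from h import *
c=back('w19')
for z in (16,20):
    a=ray(c,[(348.4,42.1),(337,148)],z);d=a[0]-a[1];L=np.linalg.norm(d);u=d/L
    print(a,L,'yaw',np.degrees(np.arctan2(u[1],u[0])),'org',a[0]-35*u,'bal',a[0]-38*u)
# driver
a=ray(c,[(230+100/4,10+376/3.3),(230+105/4,10+560/3.3)],17); print(a)
t=cap('top','pics/t3.png')
E
```

```text
[[565.10207591 -44.70783271  16.        ]
 [470.88101087 -35.64810794  16.        ]] 94.65562693815662 yaw -5.492328762202268 org [530.26276014 -41.35789592  16.        ] bal [527.27653307 -41.07075848  16.        ]
[[564.22442236 -44.44013419  20.        ]
 [471.17353631 -35.49292672  20.        ]] 93.48005090143855 yaw -5.492328762202261 org [529.38510659 -41.0901974   20.        ] bal [526.39887952 -40.80305996  20.        ]
[[493.27386272  42.60053604  17.        ]
 [439.67877022  43.90947683  17.        ]]
```

View pics/t3.png

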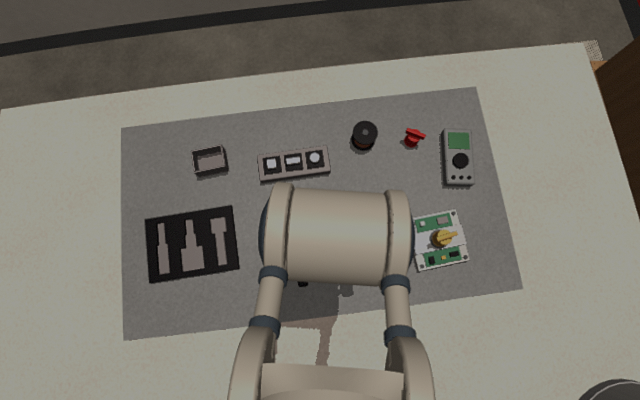

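Call:
carry_out --plan '[{"fingers": 5,"dx": 0,"dy": 0,"dz": 1,"wx": 0,"wy": 0,"wz": 5.7},{"fingers": 5,"dx": 3,"dy": 0.4,"dz": 1.5,"wx": 0,"wy": 0,"wz": 0},{"fingers": 5,"dx": 3,"dy": 0.4,"dz": 1.5,"wx": 0,"wy": 0,"wz": 0},{"fingers": 5,"dx": 0,"dy": 0,"dz": 0,"wx": 0,"wy": 0,"wz": 0},{"fingers": 5,"dx": 0,"dy": 0,"dz": 0,"wx": 0,"wy": 0,"wz": 0}]'

```text
time_s: 22.9
tool_pos: [485.8, -36.9, 125.1]
orientation: [0.999, -0.048, -0.001, -0.0]
contact_force: [-1.1, 0.2, -0.3]
gripper_width: 0.55
```

Call:
carry_out --plan '[{"fingers": 5,"dx": 0,"dy": 0,"dz": 0,"wx": 0,"wy": 0,"wz": 0},{"fingers": 5,"dx": 0,"dy": 0,"dz": 0,"wx": 0,"wy": 0,"wz": 0},{"fingers": 5,"dx": 0,"dy": 0,"dz": 0,"wx": 0,"wy": 0,"wz": 0}]'

```text
time_s: 23.15
tool_pos: [484.3, -36.5, 126.7]
orientation: [0.999, -0.048, 0.0, 0.0]
contact_force: [-0.1, 0.0, 1.8]
gripper_width: 0.551
```

```bash
python3 - <<'E'
from h import *
go([527,-41,60],-5.5);c=shot('w20',(260,60,400,260),3)
E
```

```text
t 23.15 pos [484.3 -36.5 126.7] yaw -5.48 shift cm [4.29 0.04 6.67] turn wz 0.02 rotvec [ 0.   -0.01  0.02] shift in new frame [4.3  0.04 6.67] grip 50.3 F [-0.1  0.   1.8] q [-0.2   0.42  1.79  0.    0.94  1.47]
```

View pics/w20c.png

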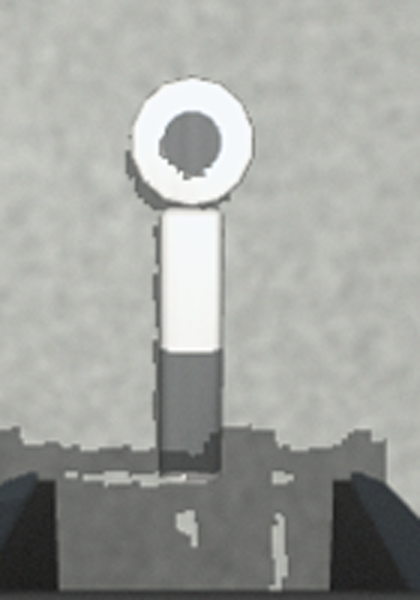

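```bash
python3 - <<'E'
from h import *
c=back('w20')
for z in (14,17,20):
    a=ray(c,[(324.2,106.3),(323.3,218),(323.8,129)],z);d=a[0]-a[1];L=np.linalg.norm(d);u=d/L
    print(z,a[:,:2].round(1).tolist(),L.round(1),'yaw',np.degrees(np.arctan2(u[1],u[0])).round(2),'org',(a[0]-35*u).round(1),'from tail',(a[1]+62*u).round(1))
w=ray(c,[(260+162/3,150),(260+221/3,150)],20);print(np.linalg.norm(w[1]-w[0]), 'headdiam',np.diff(ray(c,[(260+132/3,106),(260+253/3,106)],20),axis=0))
E
```

```text
14 [[564.8, -44.5], [468.6, -34.4], [546.5, -42.4]] 96.7 yaw -5.99 org [530.  -40.8  14. ] from tail [530.3 -40.8  14. ]
17 [[564.6, -44.4], [469.5, -34.5], [546.6, -42.4]] 95.7 yaw -5.99 org [529.8 -40.8  17. ] from tail [531.2 -40.9  17. ]
20 [[564.5, -44.4], [470.4, -34.6], [546.6, -42.4]] 94.7 yaw -5.99 org [529.7 -40.8  20. ] from tail [532. -41.  20.]
16.515535689248257 headdiam [[ -3.14818904 -32.66365801   0.        ]]
```

Call:
carry_out --plan '[{"fingers": 5,"dx": 2.2,"dy": -0.04,"dz": 2,"wx": 0,"wy": 0,"wz": 0.5},{"fingers": 5,"dx": 2.14,"dy": 0,"dz": 3,"wx": 0,"wy": 0,"wz": 0},{"fingers": 5,"dx": 0,"dy": 0,"dz": 2.5,"wx": 0,"wy": 0,"wz": 0},{"fingers": 5,"dx": 0,"dy": 0,"dz": 1,"wx": 0,"wy": 0,"wz": 0},{"fingers": 5,"dx": 0,"dy": 0,"dz": 0.5,"wx": 0,"wy": 0,"wz": 0}]' --newtons 30

```text
time_s: 23.62
tool_pos: [526.5, -40.3, 35.1]
orientation: [0.999, -0.052, -0.001, -0.0]
contact_force: [-0.7, 0.5, -0.1]
gripper_width: 0.548
```

Call:
carry_out --plan '[{"fingers": 5,"dx": 0,"dy": 0,"dz": 0,"wx": 0,"wy": 0,"wz": 0},{"fingers": 5,"dx": 0,"dy": 0,"dz": 0,"wx": 0,"wy": 0,"wz": 0},{"fingers": 5,"dx": 0,"dy": 0,"dz": 0,"wx": 0,"wy": 0,"wz": 0}]'

```text
time_s: 23.87
tool_pos: [528.3, -40.7, 37.6]
orientation: [0.999, -0.052, 0.001, 0.0]
contact_force: [-0.1, -1.2, 0.8]
gripper_width: 0.546
```

```bash
python3 - <<'E'
from h import *
go([527.5,-40.6,11],-6);c=shot('w21',(200,100,450,300),3)
E
```

```text
t 23.87 pos [528.3 -40.7  37.6] yaw -5.99 shift cm [-0.09 -0.    2.66] turn wz 0.01 rotvec [ 0.01 -0.1   0.01] shift in new frame [-0.08 -0.    2.66] grip 49.8 F [-0.1 -1.2  0.8] q [-0.19  0.61  1.76 -0.    0.78  1.49]
```

View pics/w21c.png

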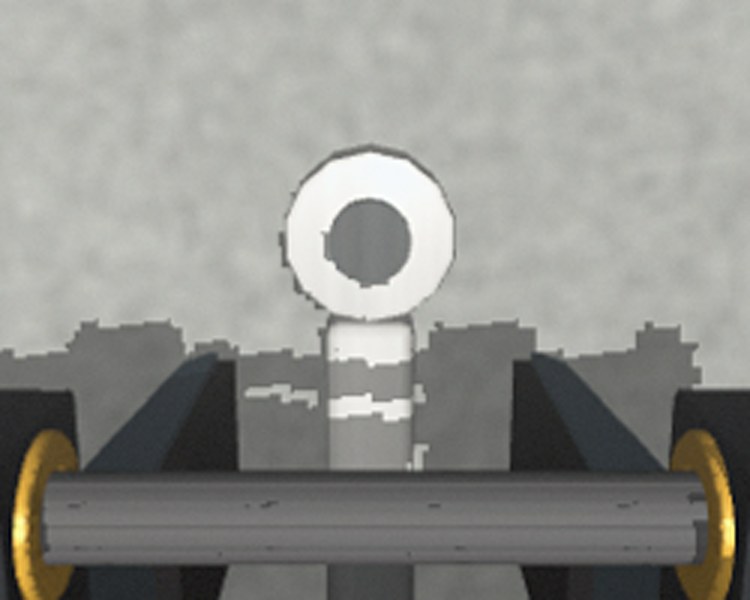

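Call:
carry_out --plan '[{"fingers": 5,"dx": -0.08,"dy": 0,"dz": 1.4,"wx": 0,"wy": 0,"wz": 0},{"fingers": 5,"dx": 0,"dy": 0,"dz": 0.8,"wx": 0,"wy": 0,"wz": 0},{"fingers": 5,"dx": 0,"dy": 0,"dz": 0.45,"wx": 0,"wy": 0,"wz": 0},{"fingers": 5,"dx": 0,"dy": 0,"dz": 0,"wx": 0,"wy": 0,"wz": 0},{"fingers": 5,"dx": 0,"dy": 0,"dz": 0,"wx": 0,"wy": 0,"wz": 0}]'

```text
time_s: 24.33
tool_pos: [527.1, -40.5, 9.9]
orientation: [0.999, -0.052, -0.0, -0.0]
contact_force: [0.4, 0.1, -0.6]
gripper_width: 0.544
```

Call:
carry_out --plan '[{"fingers": 1.2,"dx": 0,"dy": 0,"dz": 0,"wx": 0,"wy": 0,"wz": 0},{"fingers": 1.2,"dx": 0,"dy": 0,"dz": 0,"wx": 0,"wy": 0,"wz": 0},{"fingers": 1.2,"dx": 0,"dy": 0,"dz": 0,"wx": 0,"wy": 0,"wz": 0},{"fingers": 1.2,"dx": 0,"dy": 0,"dz": 0,"wx": 0,"wy": 0,"wz": 0},{"fingers": 1.2,"dx": 0,"dy": 0,"dz": 0,"wx": 0,"wy": 0,"wz": 0}]'

```text
time_s: 24.75
tool_pos: [527.2, -40.5, 9.9]
orientation: [0.999, -0.052, 0.0, 0.0]
contact_force: [0.4, 0.5, -0.1]
gripper_width: 0.213
```

Call:
carry_out --plan '[{"fingers": 1.2,"dx": 0,"dy": 0,"dz": 0,"wx": 0,"wy": 0,"wz": 0},{"fingers": 1.2,"dx": 0,"dy": 0,"dz": 0,"wx": 0,"wy": 0,"wz": 0}]'

```text
time_s: 24.92
tool_pos: [527.2, -40.5, 9.9]
orientation: [0.999, -0.052, 0.0, 0.0]
contact_force: [-0.5, 0.5, 3.9]
gripper_width: 0.196
```

```bash
python3 - <<'E'
from h import *
c=back('w21');print(ray(c,[(323.8,178)],20))
go([527.5,-40.6,11],-6);c=shot('w22',(200,100,450,300),3)
E
```

```text
[[564.50239207 -44.48008322  20.        ]]
t 24.92 pos [527.2 -40.5   9.9] yaw -5.99 shift cm [ 0.03  0.   -0.11] turn wz 0.01 rotvec [ 0.   -0.01  0.01] shift in new frame [ 0.03  0.   -0.11] grip 17.8 F [-0.5  0.5  3.9] q [-0.19  0.65  1.77  0.    0.71  1.49]
```

View pics/w22c.png

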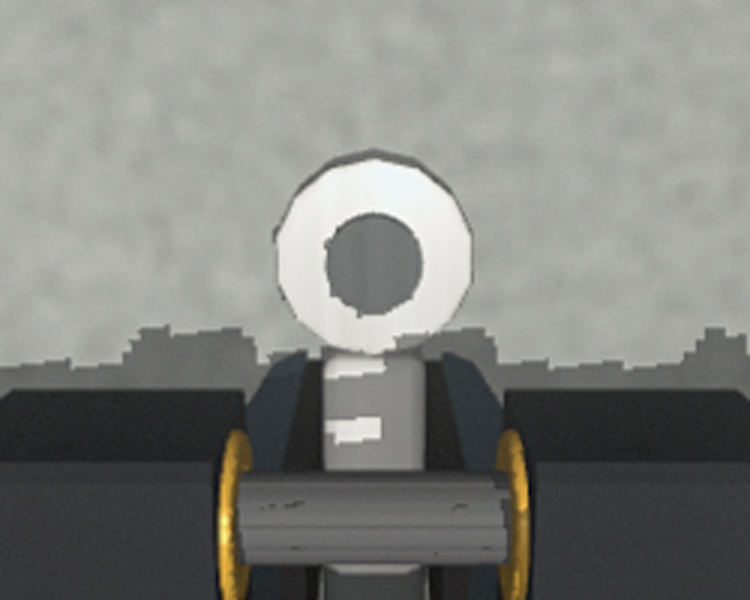

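Call:
carry_out --plan '[{"fingers": 1.2,"dx": 0,"dy": 0,"dz": -2,"wx": 0,"wy": 0,"wz": 0},{"fingers": 1.2,"dx": 0,"dy": 0,"dz": -4,"wx": 0,"wy": 0,"wz": 0},{"fingers": 1.2,"dx": 0,"dy": 0,"dz": -4,"wx": 0,"wy": 0,"wz": 0},{"fingers": 1.2,"dx": -1.3,"dy": -3,"dz": -2,"wx": 0,"wy": 0,"wz": 0},{"fingers": 1.2,"dx": -1.3,"dy": -3,"dz": -1,"wx": 0,"wy": 0,"wz": 0}]'

```text
time_s: 25.38
tool_pos: [509.0, 21.5, 142.8]
orientation: [0.999, -0.053, 0.002, 0.0]
contact_force: [1.0, 1.1, -1.4]
gripper_width: 0.192
```

Call:
carry_out --plan '[{"fingers": 1.2,"dx": -1.3,"dy": -3,"dz": 0,"wx": 0,"wy": 0,"wz": 0},{"fingers": 1.2,"dx": -1.3,"dy": -3,"dz": 0,"wx": 0,"wy": 0,"wz": 0},{"fingers": 1.2,"dx": -1.3,"dy": -3,"dz": 0,"wx": 0,"wy": 0,"wz": 0},{"fingers": 1.2,"dx": -1.3,"dy": -3,"dz": 0,"wx": 0,"wy": 0,"wz": 0},{"fingers": 1.2,"dx": -1.3,"dy": -3,"dz": 0,"wx": 0,"wy": 0,"wz": 0}]'

```text
time_s: 25.8
tool_pos: [457.6, 179.1, 139.7]
orientation: [0.999, -0.052, -0.0, 0.0]
contact_force: [0.6, -0.0, -1.3]
gripper_width: 0.195
```

Call:
carry_out --plan '[{"fingers": 1.2,"dx": -1.3,"dy": -3,"dz": 0,"wx": 0,"wy": 0,"wz": 0},{"fingers": 1.2,"dx": -1.2,"dy": -2.9,"dz": 0,"wx": 0,"wy": 0,"wz": -6},{"fingers": 1.2,"dx": 0,"dy": 0,"dz": 0,"wx": 0,"wy": 0,"wz": 0},{"fingers": 1.2,"dx": 0,"dy": 0,"dz": 0,"wx": 0,"wy": 0,"wz": 0},{"fingers": 1.2,"dx": 0,"dy": 0,"dz": 0,"wx": 0,"wy": 0,"wz": 0}]'

```text
time_s: 26.22
tool_pos: [439.6, 238.8, 139.6]
orientation: [1.0, -0.0, -0.0, 0.0]
contact_force: [0.6, -0.6, -1.6]
gripper_width: 0.193
```

Call:
carry_out --plan '[{"fingers": 1.2,"dx": 0,"dy": 0,"dz": 0,"wx": 0,"wy": 0,"wz": 0},{"fingers": 1.2,"dx": 0,"dy": 0,"dz": 0,"wx": 0,"wy": 0,"wz": 0}]'

```text
time_s: 26.38
tool_pos: [440.1, 238.2, 139.7]
orientation: [1.0, -0.001, -0.0, 0.0]
contact_force: [-0.2, 0.5, -2.3]
gripper_width: 0.193
```

```bash
python3 - <<'E'
from h import *
go([440,240,140],0);c=shot('w23')
E
```

```text
t 26.38 pos [440.1 238.2 139.7] yaw -0.1 shift cm [-0.01 -0.18 -0.03] turn wz -0.1 rotvec [ 0.01  0.01 -0.1 ] shift in new frame [-0.01 -0.18 -0.03] grip 17.6 F [-0.2  0.5 -2.3] q [ 0.38  0.42  1.74 -0.    0.99  1.95]
```

View pics/w23.png

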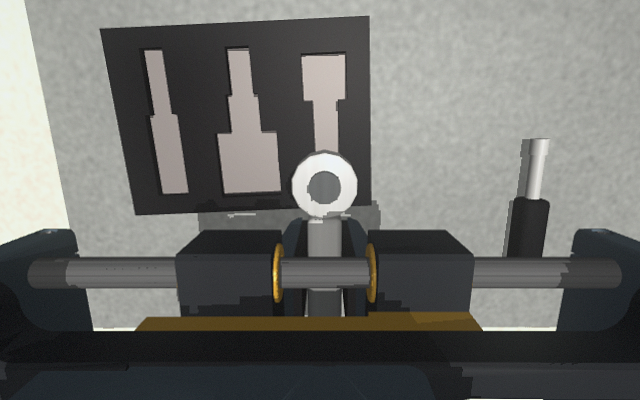

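```bash
python3 - <<'E'
from h import *
c=back('w23')
cv2.imwrite('pics/w23a.png',cv2.resize(c['img'][5:225,90:240],None,fx=4,fy=2.7,interpolation=cv2.INTER_CUBIC))
cv2.imwrite('pics/w23b.png',cv2.resize(c['img'][5:225,210:390],None,fx=4,fy=2.7,interpolation=cv2.INTER_CUBIC))
E
```

```text
(no output)
```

View pics/w23a.png

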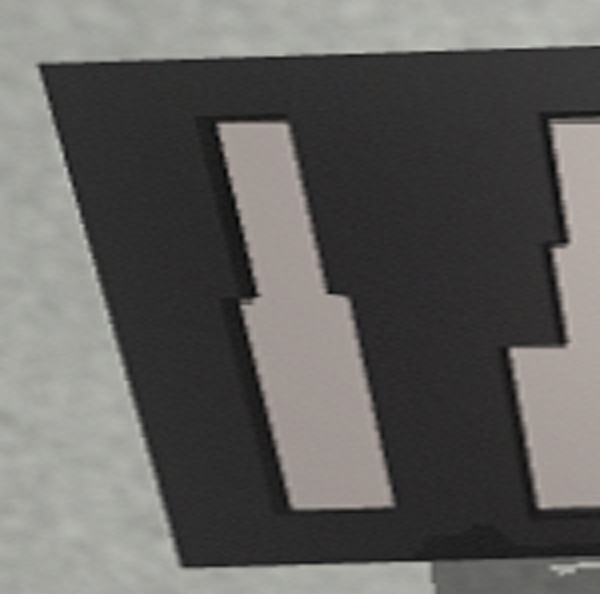

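View pics/w23b.png

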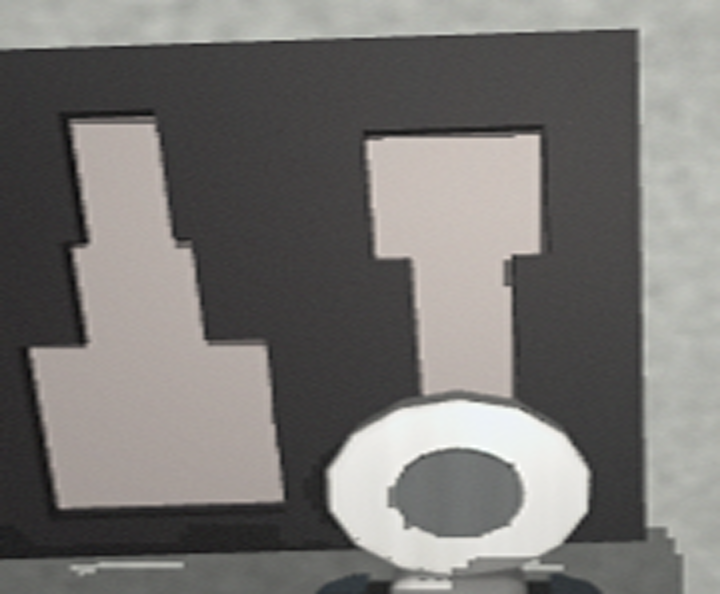

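```bash
python3 - <<'E'
from h import *
c=back('w23')
P=ray(c,[(99.5,29.1),(369.5,16.1),(371.25,205.4),(135.5,215)],13)[:,:2]
print(P.round(1)); 
for i in range(4): print(np.linalg.norm(P[i]-P[(i+1)%4]).round(1))
Q=np.array([[80,111],[80,-111],[-80,-111],[-80,111]],float)
m=P.mean(0);H=Q.T@(P-m);ang=np.arctan2(H[0,1]-H[1,0],H[0,0]+H[1,1]);R=np.array([[np.cos(ang),-np.sin(ang)],[np.sin(ang),np.cos(ang)]])
print('centre',m,'yaw',np.degrees(ang),'res',(P-m-Q@R.T).round(1))
def b(x,y): return (210+x/4,5+y/2.7)
# slot lateral positions in tray frame, from top edges (z 13) and floor (z 4)
for n,p,z in [('head far L',b(365,130),13),('head far R',b(545,127),13),('head near L outer',b(376,258),13),('head nearR',b(548,253),13),('handle L',b(418,330),13),('handle R',b(513,330),13),('floor farL',b(367,138),4),('floor far R',b(541,134),4),('handle floor R',b(513,330),4),
  ('drv tail L', (90+282/4,5+514/2.7),13),('drv tail R',(90+395/4,5+508/2.7),13),('drv tip L',(90+200/4,5+117/2.7),13),('drv tip R',(90+290/4,5+117/2.7),13)]:
    w=ray(c,[p],z)[0,:2]; print(n,(R.T@(w-m)).round(1))
for y in (72,0,-72): print(y, m+R@[0,y])
E
```

```text
[[582.8 422.9]
 [592.3 200.5]
 [432.3 193.8]
 [423.5 415.9]]
222.7
160.1
222.3
159.5
centre [507.72026    308.29223966] yaw 2.3952574816708005 res [[-0.2  0.4]
 [ 0.  -0.3]
 [-0.1 -0.2]
 [ 0.3  0.1]]
head far L [ 54.5 -53.7]
head far R [ 53.7 -91.5]
head near L outer [ 16.4 -53.7]
head nearR [ 16.3 -91.1]
handle L [ -6.5 -61.7]
handle R [ -7.4 -82.7]
floor farL [ 53.9 -53.5]
floor far R [ 53.4 -91.2]
handle floor R [ -7.5 -83.1]
drv tail L [-61.9  84.5]
drv tail R [-60.9  58. ]
drv tip L [63.9 80.8]
drv tip R [63.2 62.1]
72 [504.71116734 380.22933274]
0 [507.72026    308.29223966]
-72 [510.72935266 236.35514657]
```

```bash
python3 - <<'E'
from h import *
c=back('w23'); h=ray(c,[(324.6,185)],149.8)[0];print(h)
p,R,o=pose();print(R.T@(h-p))
go([508.2,236.1,35],2.4)
E
```

```text
[477.4878732  237.65133984 149.8       ]
[ 37.37033146   0.54325746 -10.0625418 ]
t 26.43 pos [440.1 238.3 139.7] yaw -0.09 shift cm [ 6.81  0.2  10.47] turn wz -2.49 rotvec [ 0.    0.01 -2.49] shift in new frame [ 6.79  0.5  10.47] grip 17.9 F [ 0.4 -0.3 -1.1] q [ 0.38  0.42  1.74 -0.    0.99  1.95]
```

Call:
carry_out --plan '[{"fingers": 1.2,"dx": 0,"dy": 0,"dz": 2,"wx": 0,"wy": 0,"wz": -2.5},{"fingers": 1.2,"dx": 2.3,"dy": 0.17,"dz": 3,"wx": 0,"wy": 0,"wz": 0},{"fingers": 1.2,"dx": 2.3,"dy": 0.17,"dz": 3,"wx": 0,"wy": 0,"wz": 0},{"fingers": 1.2,"dx": 2.19,"dy": 0.16,"dz": 1.5,"wx": 0,"wy": 0,"wz": 0},{"fingers": 1.2,"dx": 0,"dy": 0,"dz": 0,"wx": 0,"wy": 0,"wz": 0}]'

```text
time_s: 26.85
tool_pos: [510.7, 235.9, 41.8]
orientation: [1.0, 0.021, -0.0, 0.0]
contact_force: [-1.0, -1.0, -0.8]
gripper_width: 0.195
```

Call:
carry_out --plan '[{"fingers": 1.2,"dx": 0,"dy": 0,"dz": 0,"wx": 0,"wy": 0,"wz": 0},{"fingers": 1.2,"dx": 0,"dy": 0,"dz": 0,"wx": 0,"wy": 0,"wz": 0},{"fingers": 1.2,"dx": 0,"dy": 0,"dz": 0,"wx": 0,"wy": 0,"wz": 0},{"fingers": 1.2,"dx": 0,"dy": 0,"dz": 0,"wx": 0,"wy": 0,"wz": 0}]'

```text
time_s: 27.18
tool_pos: [507.5, 237.1, 45.7]
orientation: [1.0, 0.022, 0.0, -0.0]
contact_force: [-0.6, -0.7, -0.8]
gripper_width: 0.192
```

```bash
python3 - <<'E'
from h import *
go([508.2,236.1,22],2.4);c=shot('w24',(200,80,450,280),3)
E
```

```text
t 27.18 pos [507.5 237.1  45.7] yaw 2.52 shift cm [0.06 0.11 2.37] turn wz 0.12 rotvec [-0.01 -0.04  0.12] shift in new frame [0.06 0.11 2.37] grip 17.6 F [-0.6 -0.7 -0.8] q [0.33 0.62 1.68 0.   0.84 1.86]
```

View pics/w24c.png

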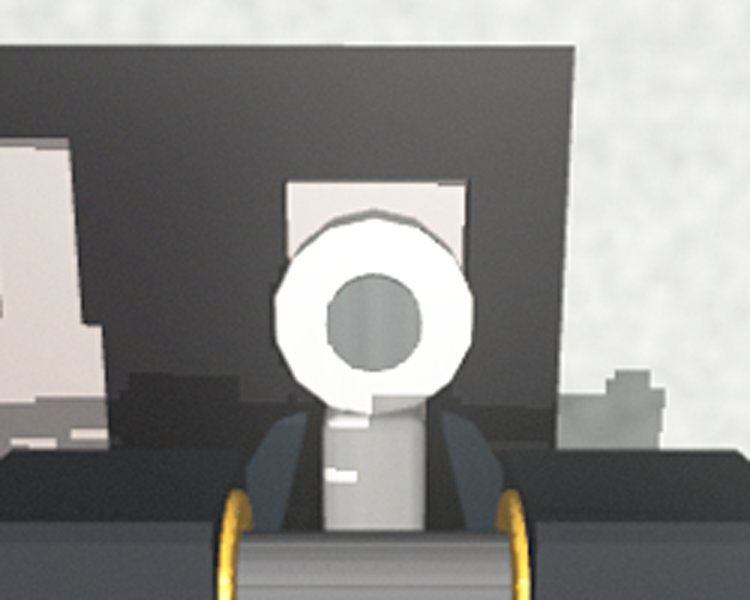

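Call:
carry_out --plan '[{"fingers": 1.2,"dx": 0.06,"dy": 0.08,"dz": 1.2,"wx": 0,"wy": 0,"wz": 0},{"fingers": 1.2,"dx": 0,"dy": 0,"dz": 0.8,"wx": 0,"wy": 0,"wz": 0},{"fingers": 1.2,"dx": 0,"dy": 0,"dz": 0.3,"wx": 0,"wy": 0,"wz": 0},{"fingers": 1.2,"dx": 0,"dy": 0,"dz": 0,"wx": 0,"wy": 0,"wz": 0},{"fingers": 1.2,"dx": 0,"dy": 0,"dz": 0,"wx": 0,"wy": 0,"wz": 0}]'

```text
time_s: 27.65
tool_pos: [508.3, 236.4, 21.9]
orientation: [1.0, 0.022, -0.0, 0.0]
contact_force: [0.4, 0.6, -2.7]
gripper_width: 0.194
```

```bash
python3 - <<'E'
from h import *
go([508.2,236.1,15],2.4);c=shot('w25',(200,80,450,280),3)
E
```

```text
t 27.65 pos [508.3 236.4  21.9] yaw 2.52 shift cm [-0.01  0.03  0.69] turn wz 0.12 rotvec [0.   0.02 0.12] shift in new frame [-0.01  0.03  0.69] grip 17.7 F [ 0.4  0.6 -2.7] q [0.33 0.66 1.69 0.   0.79 1.86]
```

View pics/w25c.png

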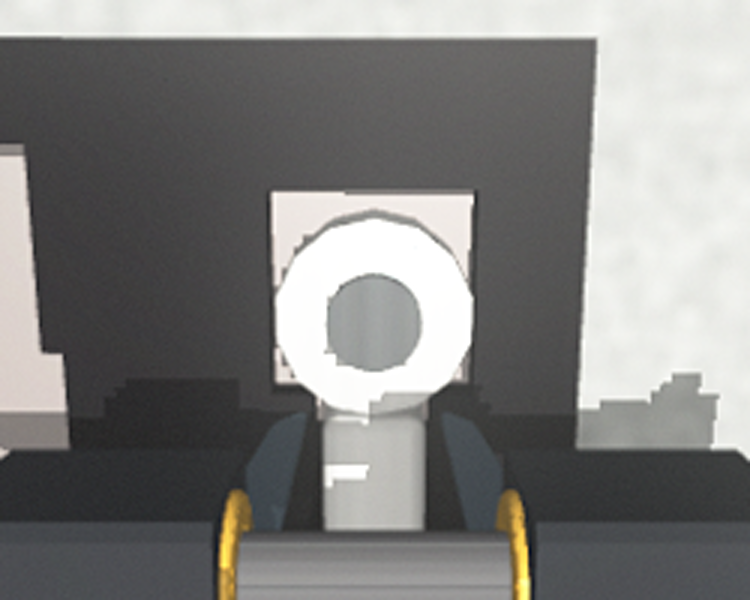

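Aligned laterally; go down the last 7 mm.

Call:
carry_out --plan '[{"fingers": 1.2,"dx": 0,"dy": 0.01,"dz": 0.3,"wx": 0,"wy": 0,"wz": 0},{"fingers": 1.2,"dx": 0,"dy": 0,"dz": 0.2,"wx": 0,"wy": 0,"wz": 0},{"fingers": 1.2,"dx": 0,"dy": 0,"dz": 0.15,"wx": 0,"wy": 0,"wz": 0},{"fingers": 1.2,"dx": 0,"dy": 0,"dz": 0,"wx": 0,"wy": 0,"wz": 0},{"fingers": 1.2,"dx": 0,"dy": 0,"dz": 0,"wx": 0,"wy": 0,"wz": 0}]'

```text
time_s: 28.12
tool_pos: [508.5, 236.2, 15.2]
orientation: [1.0, 0.022, -0.0, 0.0]
contact_force: [-0.3, -0.2, -1.8]
gripper_width: 0.196
```

```bash
python3 - <<'E'
from h import *
go([508.2,236.1,14.2],2.4);c=shot('w26',(200,80,450,280),3)
E
```

```text
t 28.12 pos [508.5 236.2  15.2] yaw 2.51 shift cm [-0.03  0.01  0.1 ] turn wz 0.11 rotvec [0.   0.01 0.11] shift in new frame [-0.03  0.01  0.1 ] grip 17.9 F [-0.3 -0.2 -1.8] q [0.33 0.67 1.69 0.   0.78 1.86]
```

View pics/w26c.png

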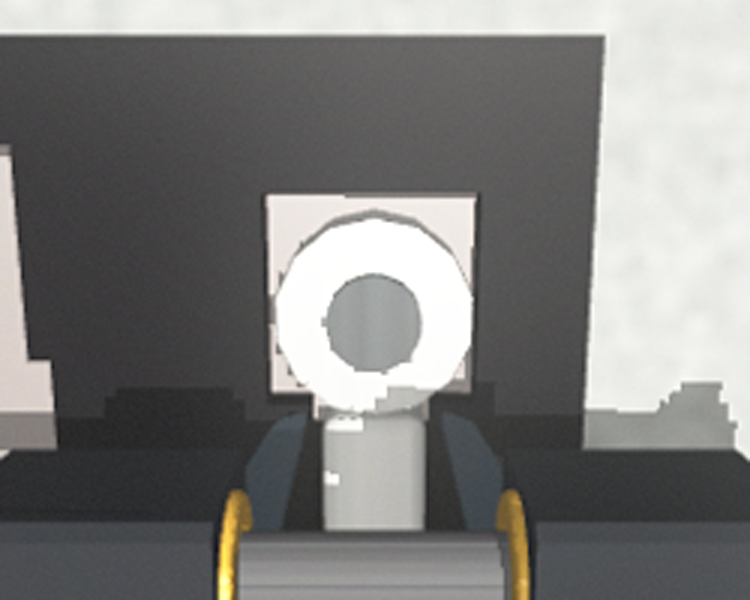

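Call:
carry_out --plan '[{"fingers": 3.5,"dx": 0,"dy": 0,"dz": 0,"wx": 0,"wy": 0,"wz": 0},{"fingers": 3.5,"dx": 0,"dy": 0,"dz": 0,"wx": 0,"wy": 0,"wz": 0},{"fingers": 3.5,"dx": 0,"dy": 0,"dz": 0,"wx": 0,"wy": 0,"wz": 0},{"fingers": 3.5,"dx": 0,"dy": 0,"dz": -1,"wx": 0,"wy": 0,"wz": 0},{"fingers": 5,"dx": 0,"dy": 0,"dz": -4,"wx": 0,"wy": 0,"wz": 0}]'

```text
time_s: 28.58
tool_pos: [505.7, 235.2, 62.1]
orientation: [1.0, 0.022, -0.004, 0.001]
contact_force: [-0.7, -0.1, -1.1]
gripper_width: 0.43
```

Call:
carry_out --plan '[{"fingers": 5,"dx": -1,"dy": 0,"dz": -4,"wx": 0,"wy": 0,"wz": 0},{"fingers": 5,"dx": -2,"dy": 0,"dz": -3,"wx": 0,"wy": 0,"wz": 0},{"fingers": 5,"dx": 0,"dy": 0,"dz": 0,"wx": 0,"wy": 0,"wz": 0},{"fingers": 5,"dx": 0,"dy": 0,"dz": 0,"wx": 0,"wy": 0,"wz": 0},{"fingers": 5,"dx": 0,"dy": 0,"dz": 0,"wx": 0,"wy": 0,"wz": 0}]'

```text
time_s: 29.0
tool_pos: [478.6, 234.9, 135.6]
orientation: [1.0, 0.022, 0.0, -0.0]
contact_force: [0.8, 0.5, -0.8]
gripper_width: 0.548
```

```bash
python3 - <<'E'
from h import *
go([370,44,140],-1.4);c=shot('w27')
E
```

```text
t 29.0 pos [478.6 234.9 135.6] yaw 2.52 shift cm [-11.69  18.59  -0.45] turn wz 3.92 rotvec [-0.01 -0.04  3.92] shift in new frame [-10.39  19.35  -0.44] grip 50.0 F [ 0.8  0.5 -0.8] q [ 0.34  0.46  1.67 -0.    1.01  1.87]
```

View pics/w27.png

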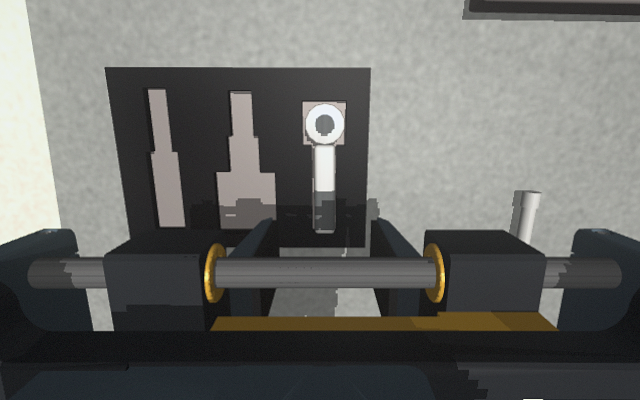

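Call:
carry_out --plan '[{"fingers": 5,"dx": 0,"dy": 0,"dz": 0,"wx": 0,"wy": 0,"wz": 3.9},{"fingers": 5,"dx": -1.7,"dy": 3.2,"dz": 0,"wx": 0,"wy": 0,"wz": 0},{"fingers": 5,"dx": -1.7,"dy": 3.2,"dz": 0,"wx": 0,"wy": 0,"wz": 0},{"fingers": 5,"dx": -1.7,"dy": 3.2,"dz": 0,"wx": 0,"wy": 0,"wz": 0},{"fingers": 5,"dx": -1.7,"dy": 3.2,"dz": 0,"wx": 0,"wy": 0,"wz": 0}]'

```text
time_s: 29.47
tool_pos: [406.2, 107.4, 134.2]
orientation: [1.0, -0.012, -0.001, 0.0]
contact_force: [0.0, -0.3, -0.0]
gripper_width: 0.552
```

Call:
carry_out --plan '[{"fingers": 5,"dx": -1.7,"dy": 3.2,"dz": 0,"wx": 0,"wy": 0,"wz": 0},{"fingers": 5,"dx": -1.7,"dy": 3.2,"dz": 0,"wx": 0,"wy": 0,"wz": 0},{"fingers": 5,"dx": 0,"dy": 0,"dz": 0,"wx": 0,"wy": 0,"wz": 0},{"fingers": 5,"dx": 0,"dy": 0,"dz": 0,"wx": 0,"wy": 0,"wz": 0},{"fingers": 5,"dx": 0,"dy": 0,"dz": 0,"wx": 0,"wy": 0,"wz": 0}]'

```text
time_s: 29.88
tool_pos: [372.3, 45.3, 134.8]
orientation: [1.0, -0.013, -0.0, -0.0]
contact_force: [0.4, 0.4, -0.4]
gripper_width: 0.545
```

Call:
carry_out --plan '[{"fingers": 5,"dx": 0,"dy": 0,"dz": 0,"wx": 0,"wy": 0,"wz": 0},{"fingers": 5,"dx": 0,"dy": 0,"dz": 0,"wx": 0,"wy": 0,"wz": 0}]'

```text
time_s: 30.05
tool_pos: [372.4, 46.1, 135.0]
orientation: [1.0, -0.011, -0.0, -0.0]
contact_force: [-0.1, -0.3, 0.5]
gripper_width: 0.549
```

```bash
python3 - <<'E'
from h import *
c=back('w27'); h=ray(c,[(325,123.5)],24)[0]; a=np.radians(2.4); print('ratchet head',h,'expect',[510.7+35*np.cos(a),236.2+35*np.sin(a)])
go([370,44,140],-1.4);c=shot('w28',(220,20,420,240),2.7)
E
```

```text
ratchet head [545.62506301 236.89785535  24.        ] expect [np.float64(545.66929905346), np.float64(237.665647880522)]
t 30.05 pos [372.4  46.1 135. ] yaw -1.31 shift cm [-0.24  0.21 -0.5 ] turn wz 0.09 rotvec [-0.    0.02  0.09] shift in new frame [-0.24  0.22 -0.5 ] grip 50.0 F [-0.1 -0.3  0.5] q [-0.04  0.27  2.02  0.    0.84  1.56]
```

View pics/w28c.png

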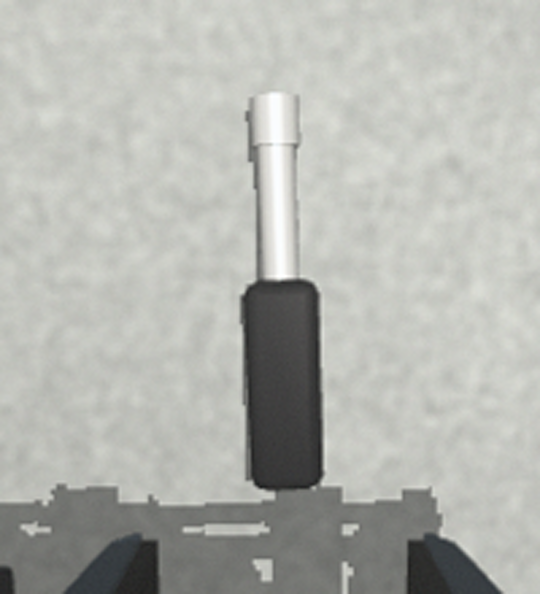

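```bash
python3 - <<'E'
from h import *
c=back('w28')
tip=[ray(c,[(321.5,54.4)],z)[0] for z in (12,18)]
fr=[ray(c,[(324.4,124.1)],z)[0] for z in (18,24)]; ta=[ray(c,[(326.3,201.1)],z)[0] for z in (18,24)]
print(np.round(tip,1),np.round(fr,1),np.round(ta,1))
w=ray(c,[(220+244/2.7,140),(220+320/2.7,140)],20);print('w',np.linalg.norm(w[0]-w[1]))
t=(tip[0]+tip[1])/2;d=t-ta[0];print('yaw',np.degrees(np.arctan2(d[1],d[0])),'L tip-tail',[np.linalg.norm((t-k)[:2]) for k in ta],'tip-front',[np.linalg.norm((t-k)[:2]) for k in fr])
E
```

```text
[[495.   45.2  12. ]
 [493.9  45.2  18. ]] [[438.8  44.1  18. ]
 [438.8  44.1  24. ]] [[371.1  44.   18. ]
 [372.6  44.   24. ]]
w 24.168435903752886
yaw 0.5739924706649445 L tip-tail [np.float64(123.35542419460019), np.float64(121.92213043163973)] tip-front [np.float64(55.67574379310571), np.float64(55.64906410950122)]
```

```bash
python3 - <<'E'
from h import *
go([415.8,44.1,40],0.3)
E
```

```text
t 30.1 pos [372.3  46.1 135.1] yaw -1.31 shift cm [4.36 0.1  9.51] turn wz -1.61 rotvec [-0.    0.01 -1.61] shift in new frame [4.35 0.22 9.51] grip 50.3 F [ 0.  -1.2 -0.2] q [-0.04  0.27  2.02  0.    0.84  1.56]
```

Call:
carry_out --plan '[{"fingers": 5,"dx": 0,"dy": 0,"dz": 2,"wx": 0,"wy": 0,"wz": -1.6},{"fingers": 5,"dx": 2.2,"dy": 0.1,"dz": 3,"wx": 0,"wy": 0,"wz": 0},{"fingers": 5,"dx": 2.15,"dy": 0.12,"dz": 2.5,"wx": 0,"wy": 0,"wz": 0},{"fingers": 5,"dx": 0,"dy": 0,"dz": 1.5,"wx": 0,"wy": 0,"wz": 0},{"fingers": 5,"dx": 0,"dy": 0,"dz": 0.3,"wx": 0,"wy": 0,"wz": 0}]'

```text
time_s: 30.52
tool_pos: [415.4, 43.9, 40.0]
orientation: [1.0, 0.002, -0.001, -0.0]
contact_force: [-0.5, -0.0, 0.3]
gripper_width: 0.549
```

Call:
carry_out --plan '[{"fingers": 5,"dx": 0,"dy": 0,"dz": 0,"wx": 0,"wy": 0,"wz": 0},{"fingers": 5,"dx": 0,"dy": 0,"dz": 0,"wx": 0,"wy": 0,"wz": 0},{"fingers": 5,"dx": 0,"dy": 0,"dz": 0,"wx": 0,"wy": 0,"wz": 0},{"fingers": 5,"dx": 0,"dy": 0,"dz": 0,"wx": 0,"wy": 0,"wz": 0}]'

```text
time_s: 30.85
tool_pos: [415.7, 43.5, 43.3]
orientation: [1.0, 0.002, 0.001, 0.0]
contact_force: [0.2, -0.5, -0.3]
gripper_width: 0.547
```

```bash
python3 - <<'E'
from h import *
go([415.8,44.1,10],0.3);c=shot('w29',(200,80,450,280),3)
E
```

```text
t 30.85 pos [415.7  43.5  43.3] yaw 0.23 shift cm [ 0.01 -0.06  3.33] turn wz -0.07 rotvec [ 0.   -0.09 -0.07] shift in new frame [ 0.01 -0.06  3.33] grip 49.9 F [ 0.2 -0.5 -0.3] q [-0.04  0.51  2.03  0.    0.61  1.53]
```

View pics/w29c.png

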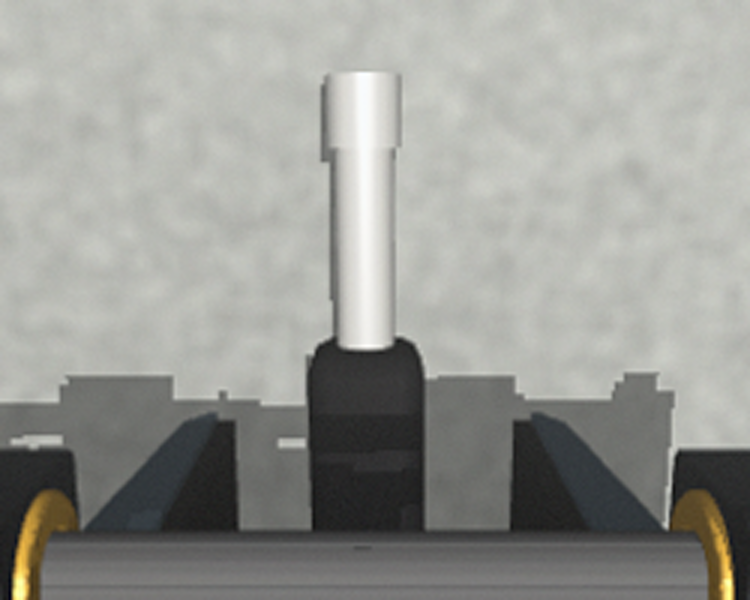

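```bash
python3 - <<'E'
from h import *
c=back('w29')
a=ray(c,[(200+363/3,80+72/3)],15)[0];b=ray(c,[(200+366/3,80+342/3)],18)[0]; e=ray(c,[(200+368/3,80+500/3)],24)[0]
print(a,b,e,np.degrees(np.arctan2(*(a-e)[1::-1])))
E
```

```text
[493.91869359  45.39686181  15.        ] [440.84174215  44.69191669  18.        ] [408.77822069  44.17767898  24.        ] 0.8204001527852215
```

Call:
carry_out --plan '[{"fingers": 5,"dx": 0,"dy": -0.09,"dz": 1.7,"wx": 0,"wy": 0,"wz": -0.6},{"fingers": 5,"dx": 0,"dy": 0,"dz": 1,"wx": 0,"wy": 0,"wz": 0},{"fingers": 5,"dx": 0,"dy": 0,"dz": 0.5,"wx": 0,"wy": 0,"wz": 0},{"fingers": 5,"dx": 0,"dy": 0,"dz": 0,"wx": 0,"wy": 0,"wz": 0},{"fingers": 5,"dx": 0,"dy": 0,"dz": 0,"wx": 0,"wy": 0,"wz": 0}]'

```text
time_s: 31.32
tool_pos: [415.4, 44.3, 10.6]
orientation: [1.0, 0.007, -0.0, -0.0]
contact_force: [0.0, 0.5, 0.5]
gripper_width: 0.548
```

Call:
carry_out --plan '[{"fingers": 1.5,"dx": 0,"dy": 0,"dz": 0,"wx": 0,"wy": 0,"wz": 0},{"fingers": 1.5,"dx": 0,"dy": 0,"dz": 0,"wx": 0,"wy": 0,"wz": 0},{"fingers": 1.5,"dx": 0,"dy": 0,"dz": 0,"wx": 0,"wy": 0,"wz": 0},{"fingers": 1.5,"dx": 0,"dy": 0,"dz": 0,"wx": 0,"wy": 0,"wz": 0},{"fingers": 1.5,"dx": 0,"dy": 0,"dz": 0,"wx": 0,"wy": 0,"wz": 0}]'

```text
time_s: 31.73
tool_pos: [415.6, 44.3, 10.5]
orientation: [1.0, 0.007, 0.0, 0.0]
contact_force: [-1.1, 0.3, 7.3]
gripper_width: 0.259
```

Call:
carry_out --plan '[{"fingers": 1.5,"dx": 0,"dy": 0,"dz": 0,"wx": 0,"wy": 0,"wz": 0}]'

```text
time_s: 31.82
tool_pos: [415.6, 44.3, 10.5]
orientation: [1.0, 0.007, 0.0, 0.0]
contact_force: [-0.0, -0.2, 6.8]
gripper_width: 0.266
```

```bash
python3 - <<'E'
from h import *
go([415.8,44.1,10],0.3);c=shot('w30',(200,80,450,280),3)
E
```

```text
t 31.82 pos [415.6  44.3  10.5] yaw 0.81 shift cm [0.02 0.02 0.05] turn wz 0.51 rotvec [ 0.   -0.03  0.51] shift in new frame [0.02 0.02 0.05] grip 24.2 F [-0.  -0.2  6.8] q [-0.04  0.58  2.05 -0.    0.51  1.52]
```

View pics/w30c.png

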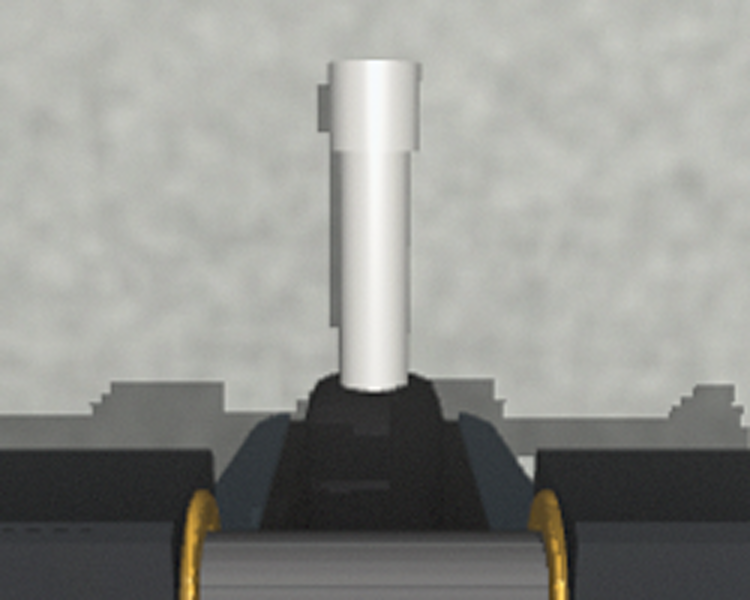

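Call:
carry_out --plan '[{"fingers": 1.5,"dx": 0,"dy": 0,"dz": -2,"wx": 0,"wy": 0,"wz": 0},{"fingers": 1.5,"dx": 0,"dy": 0,"dz": -4,"wx": 0,"wy": 0,"wz": 0},{"fingers": 1.5,"dx": 0,"dy": -3,"dz": -4,"wx": 0,"wy": 0,"wz": 0},{"fingers": 1.5,"dx": 0,"dy": -4,"dz": -2,"wx": 0,"wy": 0,"wz": 0},{"fingers": 1.5,"dx": 0,"dy": -4,"dz": 0,"wx": 0,"wy": 0,"wz": 0}]'

```text
time_s: 32.28
tool_pos: [415.8, 147.5, 126.0]
orientation: [1.0, 0.006, 0.003, -0.001]
contact_force: [2.2, -0.4, -1.5]
gripper_width: 0.259
```

Call:
carry_out --plan '[{"fingers": 1.5,"dx": 0,"dy": -4,"dz": 0,"wx": 0,"wy": 0,"wz": 0},{"fingers": 1.5,"dx": 0,"dy": -4,"dz": 0,"wx": 0,"wy": 0,"wz": 0},{"fingers": 1.5,"dx": 0,"dy": -4,"dz": 0,"wx": 0,"wy": 0,"wz": 0},{"fingers": 1.5,"dx": 0,"dy": -4,"dz": 0,"wx": 0,"wy": 0,"wz": 0},{"fingers": 1.5,"dx": 0,"dy": -4,"dz": 0,"wx": 0,"wy": 0,"wz": 0}]'

```text
time_s: 32.7
tool_pos: [410.3, 348.5, 122.2]
orientation: [1.0, 0.007, -0.0, 0.0]
contact_force: [1.1, -0.9, -1.9]
gripper_width: 0.26
```

Call:
carry_out --plan '[{"fingers": 1.5,"dx": 0,"dy": -2,"dz": 0,"wx": 0,"wy": 0,"wz": 0},{"fingers": 1.5,"dx": 0,"dy": 0,"dz": 0,"wx": 0,"wy": 0,"wz": -1.6},{"fingers": 1.5,"dx": 0,"dy": 0,"dz": 0,"wx": 0,"wy": 0,"wz": 0},{"fingers": 1.5,"dx": 0,"dy": 0,"dz": 0,"wx": 0,"wy": 0,"wz": 0},{"fingers": 1.5,"dx": 0,"dy": 0,"dz": 0,"wx": 0,"wy": 0,"wz": 0}]'

```text
time_s: 33.12
tool_pos: [410.6, 365.7, 122.1]
orientation: [1.0, 0.02, -0.0, 0.0]
contact_force: [0.3, -0.3, -1.0]
gripper_width: 0.258
```

Call:
carry_out --plan '[{"fingers": 1.5,"dx": 0,"dy": 0,"dz": 0,"wx": 0,"wy": 0,"wz": 0},{"fingers": 1.5,"dx": 0,"dy": 0,"dz": 0,"wx": 0,"wy": 0,"wz": 0}]'

```text
time_s: 33.28
tool_pos: [411.0, 365.9, 122.3]
orientation: [1.0, 0.02, -0.0, 0.0]
contact_force: [-0.5, -0.3, -1.4]
gripper_width: 0.261
```

```bash
python3 - <<'E'
from h import *
go([488.5,379.2,50],2.4);c=shot('w31')
E
```

```text
t 33.28 pos [411.  365.9 122.3] yaw 2.34 shift cm [ 7.8  -1.02  7.23] turn wz -0.06 rotvec [ 0.    0.   -0.06] shift in new frame [ 7.8  -1.01  7.23] grip 23.8 F [-0.5 -0.3 -1.4] q [ 0.62  0.5   1.64 -0.    1.01  2.15]
```

View pics/w31.png

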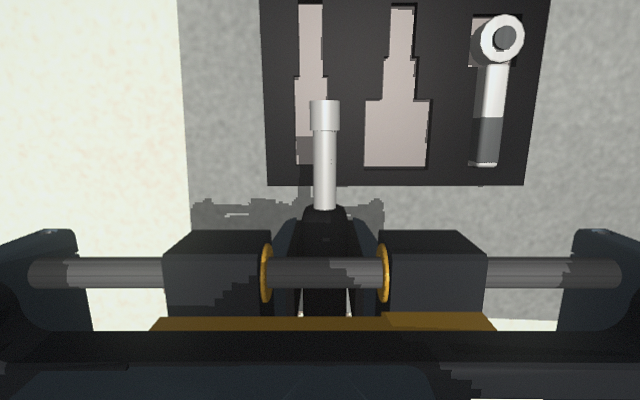

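```bash
python3 - <<'E'
from h import *
c=back('w31'); p,R,o=pose()
for z in (124,131): print(R.T@(ray(c,[(325,100)],z)[0]-p))
# slot tail corners
for q in [(296,165),(325,1)]: print(q,ray(c,[q],13))
E
```

```text
[78.50686595  0.83247666 -1.65242148]
[78.05947225  0.81665712 -8.65241358]
(296, 165) [[442.42598993 391.05360857  13.        ]]
(325, 1) [[568.65426265 371.33578524  13.        ]]
```

Call:
carry_out --plan '[{"fingers": 1.5,"dx": 2.6,"dy": -0.34,"dz": 2,"wx": 0,"wy": 0,"wz": 0},{"fingers": 1.5,"dx": 2.6,"dy": -0.34,"dz": 2.5,"wx": 0,"wy": 0,"wz": 0},{"fingers": 1.5,"dx": 2.6,"dy": -0.33,"dz": 2,"wx": 0,"wy": 0,"wz": 0},{"fingers": 1.5,"dx": 0,"dy": 0,"dz": 1,"wx": 0,"wy": 0,"wz": 0},{"fingers": 1.5,"dx": 0,"dy": 0,"dz": 0,"wx": 0,"wy": 0,"wz": 0}]'

```text
time_s: 33.75
tool_pos: [488.3, 378.8, 44.8]
orientation: [1.0, 0.02, -0.001, 0.001]
contact_force: [-0.9, -1.3, -1.4]
gripper_width: 0.263
```

Call:
carry_out --plan '[{"fingers": 1.5,"dx": 0,"dy": 0,"dz": 0,"wx": 0,"wy": 0,"wz": 0},{"fingers": 1.5,"dx": 0,"dy": 0,"dz": 0,"wx": 0,"wy": 0,"wz": 0},{"fingers": 1.5,"dx": 0,"dy": 0,"dz": 0,"wx": 0,"wy": 0,"wz": 0},{"fingers": 1.5,"dx": 0,"dy": 0,"dz": 0,"wx": 0,"wy": 0,"wz": 0}]'

```text
time_s: 34.08
tool_pos: [488.2, 380.2, 48.4]
orientation: [1.0, 0.021, 0.001, -0.0]
contact_force: [0.0, -0.2, -0.8]
gripper_width: 0.263
```

```bash
python3 - <<'E'
from h import *
go([488.5,379.2,22],2.4);c=shot('w32',(200,60,450,260),3)
E
```

```text
t 34.08 pos [488.2 380.2  48.4] yaw 2.44 shift cm [0.02 0.1  2.64] turn wz 0.04 rotvec [-0.04 -0.06  0.04] shift in new frame [0.02 0.1  2.64] grip 24.0 F [ 0.  -0.2 -0.8] q [0.57 0.68 1.52 0.   0.94 2.09]
```

View pics/w32c.png

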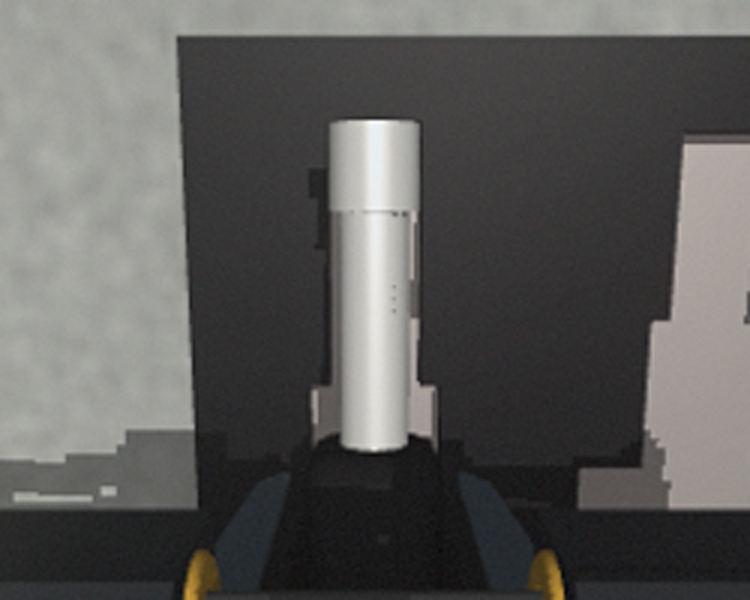

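Call:
carry_out --plan '[{"fingers": 1.5,"dx": 0.02,"dy": 0.05,"dz": 1.3,"wx": 0,"wy": 0,"wz": 0},{"fingers": 1.5,"dx": 0,"dy": 0,"dz": 0.9,"wx": 0,"wy": 0,"wz": 0},{"fingers": 1.5,"dx": 0,"dy": 0,"dz": 0.4,"wx": 0,"wy": 0,"wz": 0},{"fingers": 1.5,"dx": 0,"dy": 0,"dz": 0,"wx": 0,"wy": 0,"wz": 0},{"fingers": 1.5,"dx": 0,"dy": 0,"dz": 0,"wx": 0,"wy": 0,"wz": 0}]'

```text
time_s: 34.55
tool_pos: [488.4, 379.4, 21.2]
orientation: [1.0, 0.021, -0.0, 0.0]
contact_force: [-0.5, 0.5, -0.9]
gripper_width: 0.259
```

```bash
python3 - <<'E'
from h import *
go([488.5,379.2,15.2],2.4);c=shot('w33',(200,60,450,260),3)
E
```

```text
t 34.55 pos [488.4 379.4  21.2] yaw 2.42 shift cm [0.01 0.02 0.6 ] turn wz 0.02 rotvec [0.01 0.02 0.02] shift in new frame [0.01 0.02 0.6 ] grip 23.7 F [-0.5  0.5 -0.9] q [0.56 0.71 1.54 0.   0.89 2.09]
```

View pics/w33c.png

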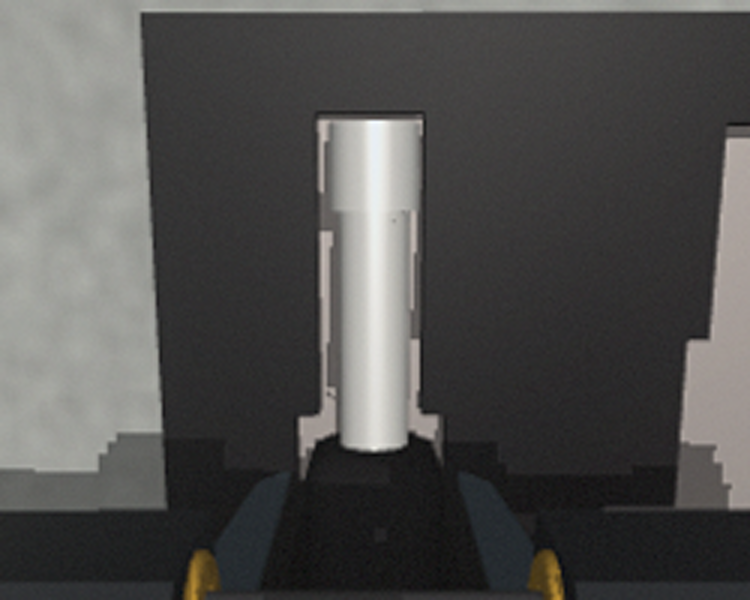

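Call:
carry_out --plan '[{"fingers": 1.5,"dx": 0,"dy": -0.06,"dz": 0.3,"wx": 0,"wy": 0,"wz": 0},{"fingers": 1.5,"dx": 0,"dy": 0,"dz": 0.2,"wx": 0,"wy": 0,"wz": 0},{"fingers": 1.5,"dx": 0,"dy": 0,"dz": 0.1,"wx": 0,"wy": 0,"wz": 0},{"fingers": 1.5,"dx": 0,"dy": 0,"dz": 0,"wx": 0,"wy": 0,"wz": 0},{"fingers": 1.5,"dx": 0,"dy": 0,"dz": 0,"wx": 0,"wy": 0,"wz": 0}]'

```text
time_s: 35.02
tool_pos: [488.5, 380.0, 15.2]
orientation: [1.0, 0.021, -0.0, 0.0]
contact_force: [-0.3, 0.4, -1.9]
gripper_width: 0.264
```

Call:
carry_out --plan '[{"fingers": 4,"dx": 0,"dy": 0,"dz": 0,"wx": 0,"wy": 0,"wz": 0},{"fingers": 4,"dx": 0,"dy": 0,"dz": 0,"wx": 0,"wy": 0,"wz": 0},{"fingers": 4,"dx": 0,"dy": 0,"dz": 0,"wx": 0,"wy": 0,"wz": 0},{"fingers": 4,"dx": 0,"dy": 0,"dz": -1,"wx": 0,"wy": 0,"wz": 0},{"fingers": 4,"dx": 0,"dy": 0,"dz": -4,"wx": 0,"wy": 0,"wz": 0}]'

```text
time_s: 35.43
tool_pos: [485.9, 378.2, 61.6]
orientation: [1.0, 0.021, -0.004, 0.002]
contact_force: [-0.5, -0.7, -0.7]
gripper_width: 0.435
```

Call:
carry_out --plan '[{"fingers": 4,"dx": -2,"dy": 2,"dz": -4,"wx": 0,"wy": 0,"wz": 0},{"fingers": 4,"dx": -3,"dy": 3,"dz": -2,"wx": 0,"wy": 0,"wz": 0},{"fingers": 4,"dx": -3,"dy": 3,"dz": 0,"wx": 0,"wy": 0,"wz": 0},{"fingers": 4,"dx": 0,"dy": 0,"dz": 0,"wx": 0,"wy": 0,"wz": 0},{"fingers": 4,"dx": 0,"dy": 0,"dz": 0,"wx": 0,"wy": 0,"wz": 0}]'

```text
time_s: 35.85
tool_pos: [416.9, 302.4, 118.1]
orientation: [1.0, 0.021, -0.0, 0.0]
contact_force: [1.2, 0.6, 0.7]
gripper_width: 0.438
```

Call:
carry_out --plan '[{"fingers": 4,"dx": 0,"dy": 0,"dz": 0,"wx": 0,"wy": 0,"wz": 0},{"fingers": 4,"dx": 0,"dy": 0,"dz": 0,"wx": 0,"wy": 0,"wz": 0}]'

```text
time_s: 36.02
tool_pos: [419.7, 304.6, 117.5]
orientation: [1.0, 0.021, 0.001, -0.0]
contact_force: [0.4, 0.2, 0.2]
gripper_width: 0.439
```

```bash
python3 - <<'E'
from h import *
go([488.5,379.2,15.2],2.4);c=shot('w34')
E
```

```text
t 36.02 pos [419.7 304.6 117.5] yaw 2.42 shift cm [ 7.17 -7.15 10.24] turn wz 0.02 rotvec [-0.04 -0.08  0.02] shift in new frame [ 7.19 -7.16 10.23] grip 40.0 F [0.4 0.2 0.2] q [0.51 0.47 1.72 0.   0.95 2.04]
```

View pics/w34.png

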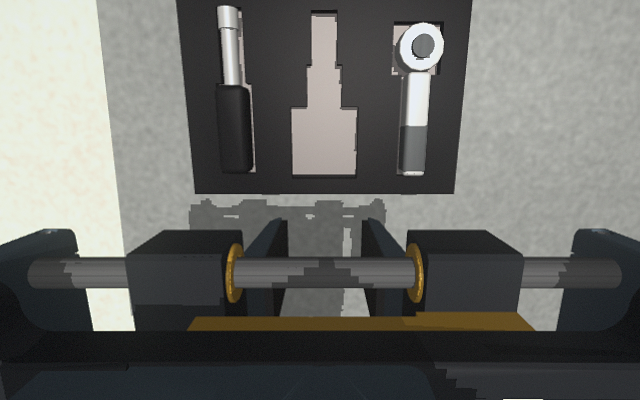

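Call:
carry_out --plan '[{"fingers": 4,"dx": -2,"dy": 0,"dz": -4,"wx": 0,"wy": 0,"wz": 0},{"fingers": 4,"dx": 0,"dy": 0,"dz": -4,"wx": 0,"wy": 0,"wz": 0},{"fingers": 4,"dx": 0,"dy": 0,"dz": -2,"wx": 0,"wy": 0,"wz": 0},{"fingers": 4,"dx": 0,"dy": 0,"dz": 0,"wx": 0,"wy": 0,"wz": 0},{"fingers": 4,"dx": 0,"dy": 0,"dz": 0,"wx": 0,"wy": 0,"wz": 0}]'

```text
time_s: 36.48
tool_pos: [401.0, 304.0, 215.3]
orientation: [1.0, 0.021, 0.001, -0.001]
contact_force: [-0.6, 0.9, -0.8]
gripper_width: 0.436
```

Call:
carry_out --plan '[{"fingers": 4,"dx": 0,"dy": 0,"dz": 0,"wx": 0,"wy": 0,"wz": 0},{"fingers": 4,"dx": 0,"dy": 0,"dz": 0,"wx": 0,"wy": 0,"wz": 0},{"fingers": 4,"dx": 0,"dy": 0,"dz": 0,"wx": 0,"wy": 0,"wz": 0}]'

```text
time_s: 36.73
tool_pos: [399.6, 302.9, 213.2]
orientation: [1.0, 0.021, -0.001, 0.0]
contact_force: [-0.1, -0.9, -0.5]
gripper_width: 0.435
```

```bash
python3 - <<'E'
from h import *
go([488.5,379.2,15.2],2.4);c=shot('w35',(190,30,450,230),3); cap('top','pics/t4.png'); cap('scene','pics/s4.png')
E
```

```text
t 36.73 pos [399.6 302.9 213.2] yaw 2.41 shift cm [ 9.23 -7.26 19.78] turn wz 0.01 rotvec [0.05 0.1  0.01] shift in new frame [ 9.2  -7.25 19.8 ] grip 39.6 F [-0.1 -0.9 -0.5] q [0.53 0.32 1.64 0.   1.18 2.06]
```

View pics/w35c.png

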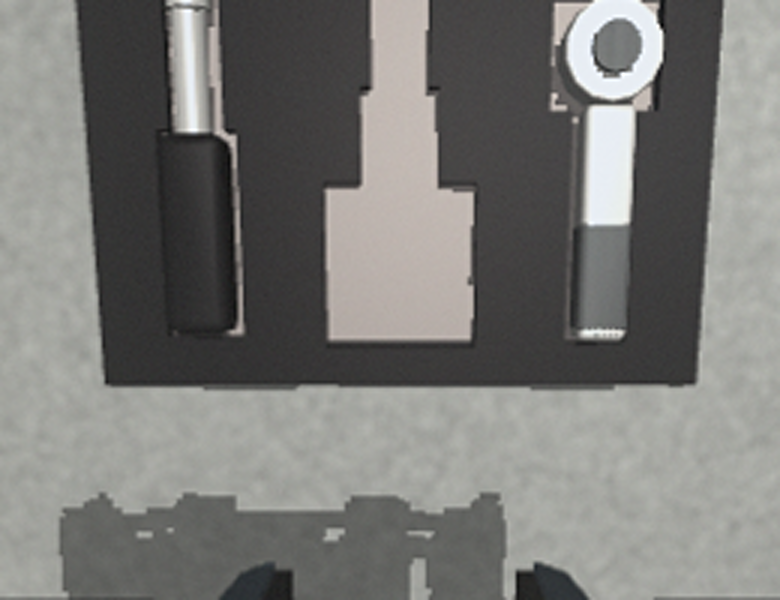

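View pics/t4.png

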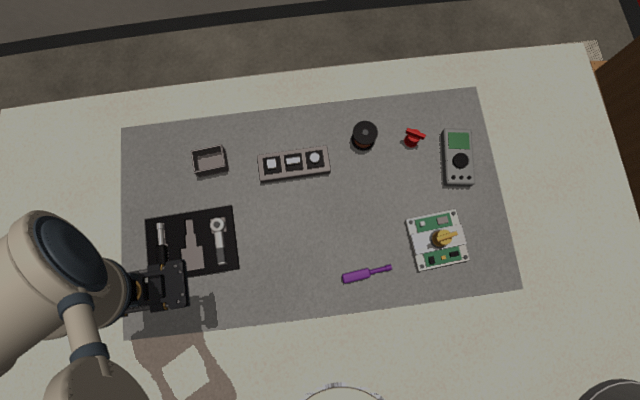

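View pics/s4.png

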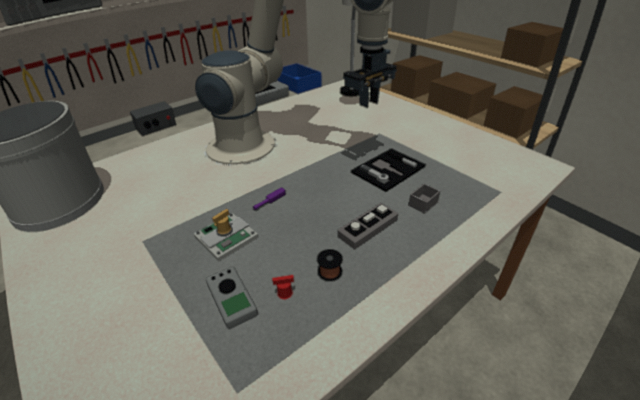

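```bash
python3 - <<'E'
from h import *
a=np.radians(2.4);R=np.array([[np.cos(a),-np.sin(a)],[np.sin(a),np.cos(a)]]);m=np.array([507.72,308.29])
c=back('w35')
def q(x,y,z): return (R.T@(ray(c,[(190+x/3,30+y/3)],z)[0,:2]-m)).round(1)
for z in (16,22,28): print('drv handle front L/R',z,q(160,150,z),q(226,150,z),'tail L/R',q(168,318,z),q(237,318,z),'tailend',q(205,333,z),'frontend',q(195,134,z))
print('ratchet head',q(614.5,50,24),'handle L/R',q(585,200,22),q(631,200,22),'tail',q(601,334,22),'tailLR',q(577,300,22),q(626,300,22))
c=back('w34'); print('tip w34',[(R.T@(ray(c,[(227.5,8)],z)[0,:2]-m)).round(1) for z in (16,22)])
E
```

```text
drv handle front L/R 16 [ 2.8 84.2] [ 2.9 61. ] tail L/R [-55.2  84.8] [-55.2  59.5] tailend [-60.6  71.5] frontend [ 8.1 71.6]
drv handle front L/R 22 [ 2.1 82.8] [ 2.2 60. ] tail L/R [-54.9  83.4] [-54.9  58.5] tailend [-60.2  70.3] frontend [ 7.3 70.4]
drv handle front L/R 28 [ 1.4 81.4] [ 1.5 59. ] tail L/R [-54.7  82. ] [-54.7  57.5] tailend [-59.9  69.1] frontend [ 6.6 69.3]
ratchet head [ 33.6 -72.7] handle L/R [-14.4 -65.3] [-14.4 -81.5] tail [-60.7 -73.2] tailLR [-48.6 -64. ] [-48.6 -81.6]
tip w34 [array([62.7, 72. ]), array([60.8, 70.4])]
```

```bash
python3 - <<'E'
from workcell import order
print(order.finish_job())
E
```

```text
the job is handed in; nothing more can be done
None
```

The job is handed in at about 37 s of robot time. My last checks found nothing out of place, and the hand-in itself gives no verdict.

- **Nut:** I set the brass nut on the stud, and it dropped into the thread start by chance as it came down, so turning it backward was not needed. I ran it clockwise in loose fingers. A touch with shut fingers on the fin top met resistance at 90.7 mm, against 90.5 mm for fully seated. The nut kept turning freely at the bottom without sinking further and never jammed, so I judged "seated" by height rather than by torque.
- **Keys:** I pressed the oblong, square and round keys in that order. The fingertips reached about 42 mm above the bench each time (42.2 mm for the square key), where full travel ends at 42 mm. The final top picture shows all three up.
- **Tools:** The ratchet and the black nut driver lie in their own cutouts, within about 1.5 mm of their places by the wrist camera. I saw no pliers in any picture, and I left the purple driver and the red nut alone.
- **Bystanders:** The meter, spool and bin look unmoved, and the gripper was clear of everything.
- **Not measured:** I did not measure the tools' height above the cutout floors. I let go of each one about 1 mm above the floor and judged it flush from the pictures.

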